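Strip the clinic centrifuge and lay its parts out for cleaning

ROBOT

A 7-joint arm with a two-finger parallel gripper is mounted at the origin on the work surface. World frame = base frame: x ahead of the robot, y to its left, z up, the work surface at z = 0. Lengths are in mm, angles in rad, forces in N, time in s.
With the tool pointing down it reaches from about 425 to 875 mm from the base axis. Payload 9.9 kg.
Tool frame: the origin (TCP) lies midway between the tips of the shut fingers; the grasp point (between the pads) lies 19 mm behind it; z points along the fingers, y is the direction in which the jaws open and shut (so a half turn about z gives the same grasp; the last joint's range is limited). The gripper opens to 85 mm and grips with 20 to 120 N. Pads are 22 mm wide; open, the fingers measure 114 mm over their backs; the gripper's body (76 mm by 85 mm) begins 54 mm behind the grasp point. The pads swing forward as they close: fully open they stand 13 mm farther back than shut.
Start: joints at [1.023, 0.576, 0.025, 1.437, -0.015, 1.129, -0.057], TCP at [301.966, -603.693, 231.289] pointing down, gripper open.
Joint ranges: [-2.76, 2.76], [-0.34, 2.15], [-1.52, 1.57], [0.19, 2.46], [-1.09, 4.23], [0.17, 1.99], [-2.82, 2.82]. Speed limits (rad/s): [2.22, 2.22, 3.01, 3.01, 3.14, 3.14, 3.14].

INTERFACE

Orientations are given as a rotation vector (axis times angle).
In Python, from bench import * gives the robot as it stands. The module is installed in compiled form; this text tells all that it offers.
- The arm moves only by the tool play_rows, never from a script. Its argument "targets" is a list of rows, each an object of numbers: "ax", "ay", "az": the turn, a rotation vector about the tool's x, y, z in degrees; "tx", "ty", "tz": the shift along the tool's x, y, z in m; "claw": the finger opening in m, from 0 to 0.0854. In form: [{"ax": .., "ay": .., "az": .., "tx": .., "ty": .., "tz": .., "claw": ..}, ...]. A call has 1 to 5 rows; each row is the pose to reach, as a shift and turn from the pose commanded when the call began, along the tool's axes at that moment; what a row does not reach only later rows make up. A row lasts 1/10 s, in which the tool goes at most 50 mm and 8.59 degrees, less where a joint would pass 70% of its speed; a pose out of reach is approached as far as the arm can. A call with a gripper value outside its range is refused whole. The fingers move at their own pace and stop on an object; "force" is the grip in N (left out, the last holds). Time passes only in rows, so rows that repeat a pose let the fingers close. It gives the time, the measured TCP pose, the force and the opening at its end, in the units of the state.
- get_state(): the state, without advancing time (a new reading comes with each control period).
- camera(name): name is "side" or "top"; returns (picture, depth): 480x640x3 uint8, red, green, blue; 480x640 float32, mm along the optical axis (not along the pixel's ray), 0 where there is no reading.
- calibration(name): a dict with "K" (3x3 intrinsics, pixels), "extrinsics" (4x4, takes a point from camera to world coordinates). Camera axes: x right, y up, looking along -z (the intrinsics and any distortion apply to the point x, -y, -z); pixel columns grow to the right and rows downward; lengths in mm; the calibration is good to about 2 mm. A picture is of the moment at which its call begins. calibration takes no time and is no camera call.
- finish_job(): hands the job in, once; it reports no verdict.
The state is a dict: "clock": time; "joints": joint angles; "joint_vel": joint speeds; "joint_torque": joint torques, N m; "tool_pos": TCP position; "orientation": TCP orientation; "ft_force": force on the tool from outside, world axes, zero at the start; "wrist_torque": the same for the moment, N m; "finger_gap": finger opening in mm.
Only numpy, scipy, OpenCV 4.12 (cv2) and the standard library are available. Lean on these libraries where they do the work, as an engineer would, in place of code of your own. Each camera call takes 0.05 s, during which the arm holds its last target.

TASK

Strip the small centrifuge for cleaning and lay things out on the steel tray in a row along its middle, as seen from the robot: the little steel dish at the left end, the rotor in the centre, the disinfectant bottle at the right end, and the grease tin directly behind the rotor (farther from the robot), all upright. The rotor is held by the knurled nut: unscrew it off its stud, do not pull it off by force, and put it in the dish. Set everything down without dropping it, and leave the tube rack and the slide box where they are.

Things in the scene. Friction and masses are not known exactly. Their poses are not given: they have to be found in the camera images.
- nut_mid (a point): Centre of the knurled dark steel ring nut on the centrifuge's rotor: round, 32 mm across, 24 mm high, 70 g, z up its axis. Screwed on the fixed vertical stud by a coarse right-hand thread: turned anticlockwise seen from above it rises 6 mm a turn and is free after a little under a turn (5.6 rad); it turns easily and stays where let go. Its underside starts 104 mm above the bench.
- rotor_mid (a point): Centre of the aluminium six-place rotor, half-way up (23 mm over its underside), z up. 88 mm across, 46 mm high, 180 g: a dish with a rim 31 mm up and a central round hub 28 mm across, 46 mm up. The dish floor rises from 21 mm at the hub to the rim, so the hub is gripped by its top 18 mm. It sits on the spindle by a 19 mm bore and lifts straight off by 65 mm once the nut is gone.
- dish_mid (a point): Centre of the small open rectangular steel dish, half-way up (10 mm above its underside); x along its length. 110 mm long, 58 mm wide, 20 mm high, walls and floor 3 mm thick, 90 g. The nut goes in it.
- bottle_mid (a point): Centre of the white round disinfectant bottle with a grey cap, half-way up (57.5 mm over its underside). 42 mm across, 115 mm high with neck and cap, straight-sided over the lower 66 mm, 130 g.
- tin_mid (a point): Centre of the low round aluminium grease tin, half-way up (11 mm above its underside). 40 mm across, 22 mm high, 50 g.
- tray: Shallow rectangular steel tray, fixed, left or right of the middle; origin at the centre of its underside, x away from the robot, y to the robot's left along its length. 320 mm (y) by 250 mm (x), floor 3 mm thick, rim 14 mm high. Dish, rotor and bottle belong about 100 mm apart on its long centre line, the rotor at its centre; the tin about 85 mm behind the centre (+x).
- centrifuge: White drum centrifuge with a blue rim, fixed, its clear lid folded back; origin at the centre of its underside on the stud's axis, x away from the robot. 196 mm across, rim 102 mm up, bowl 144 mm wide; a 70 mm high panel sticks out to 130 mm in front; the lid begins 90 mm behind the axis and leans back to 265 mm up. The stud, 16 mm across, ends 120 mm up; the rotor's underside sits at 58 mm.
- tube_rack: Bystander: white tube rack, 62 by 150 by 60 mm, with capped blood tubes standing to 86 mm; origin at the centre of its underside. Leave it alone.
- slide_box: Bystander: closed blue microscope-slide box, 90 by 140 by 33 mm; origin at the centre of its underside. Leave it alone.
Things that resemble listed ones, but are neither listed nor needed, are in the scene too. Leave any blue or pink look-alike of the part that bears nut_mid alone.

How it is judged:
By the outcome, as a careful person would: the job done as asked, in the order asked, and still so for the second after the job is handed in, with the robot touching nothing.
It also fails if it takes over 144 s, if anything falls off the work surface, if the arm or the gripper's body presses on something with over 40 N, if the wrist force passes 120 N, or if a joint passes its speed limit or range.

## Working session

There is one attempt and no reset: what is moved stays moved. The work goes in short steps, Python scripts to look and compute and a tool call to move; the robot and the scene stay as the last step left them, time stands still between calls to the robot, and variables do not carry over. Pictures are saved under pics/ and viewed, and the job is handed in when it is done.

Besides the shell and the picture viewer there is one more tool, called after "Emit:" in YAML: its name, and indented under it one key for each argument. play_rows: Moves the arm, as the interface text tells. Its arguments: {"type":"object","properties":{"targets":{"type":"array"},"force":{"type":"number"}},"required":["targets"]}

```bash
mkdir -p pics
python3 - <<'E'
from bench import *
import cv2,numpy as np
s=get_state();print(s)
for n in("side","top"):
    p,d=camera(n);c=calibration(n);print(n,c)
    cv2.imwrite(f"pics/{n}0.png",p[:,:,::-1]);np.savez(f"{n}0.npz",p=p,d=d,K=c["K"],E=c["extrinsics"])
E
```

```text
{'clock': 0.0, 'joints': array([ 1.02320175,  0.5765732 ,  0.02479932,  1.43788209, -0.01500767,
        1.12898821, -0.05649042]), 'joint_vel': array([ 0.00147569,  0.00064653,  0.00043656, -0.00138643, -0.00041961,
       -0.00081211,  0.00043386]), 'joint_torque': array([ 5.68059695e-04, -7.65762734e+01,  2.25154951e+00, -2.85969490e+01,
        1.55685854e-02,  1.26839054e-02,  1.45554122e-05]), 'tool_pos': array([ 301.79359272, -603.28639645,  230.42316258]), 'orientation': array([-3.05590490e+00, -7.21764665e-01,  6.88186937e-04]), 'ft_force': array([ 0.22884969, -0.14316921, -0.72629577]), 'wrist_torque': array([0.01329517, 0.01094624, 0.03627322]), 'finger_gap': 85.23222486149868}
side {'K': array([[459.91902442,   0.        , 324.51617425],
       [  0.        , 459.91902442, 238.11509349],
       [  0.        ,   0.        ,   1.        ]]), 'extrinsics': array([[-8.27420050e-01,  3.93832922e-01, -4.00339469e-01,
         2.60319832e+02],
       [-5.61484602e-01, -5.66779051e-01,  6.02906749e-01,
         6.40335760e+02],
       [ 1.05405027e-02,  7.23641580e-01,  6.90095473e-01,
         7.47646654e+02],
       [ 0.00000000e+00,  0.00000000e+00,  0.00000000e+00,
         1.00000000e+00]])}
top {'K': array([[564.61647847,   0.        , 323.25998653],
       [  0.        , 564.61647847, 238.27883168],
       [  0.        ,   0.        ,   1.        ]]), 'extrinsics': array([[ 1.87580577e-02,  9.98958168e-01, -4.16018377e-02,
         5.63815387e+02],
       [-9.99706813e-01,  1.93768007e-02,  1.45199181e-02,
         9.41848603e+01],
       [ 1.53109013e-02,  4.13172751e-02,  9.99028758e-01,
         1.35651691e+03],
       [ 0.00000000e+00,  0.00000000e+00,  0.00000000e+00,
         1.00000000e+00]])}
```

View pics/top0.png

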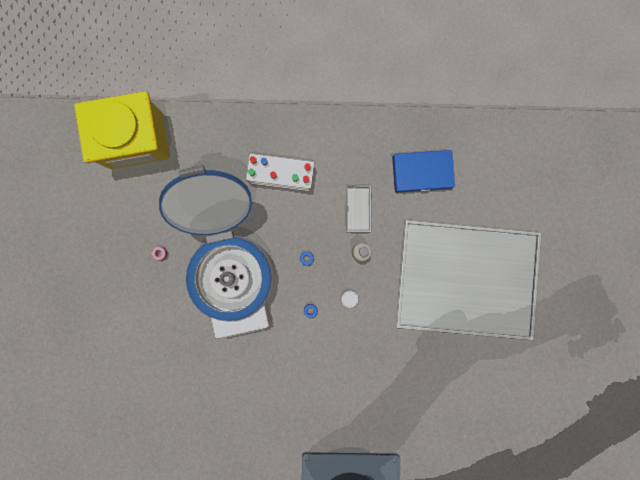

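View pics/side0.png

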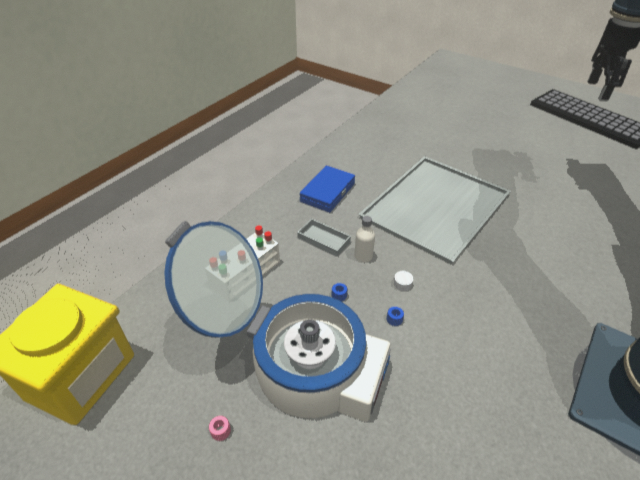

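Top view: centrifuge at (229,279), with the dark nut on its hub. Dish at (359,209), bottle at (361,253), tin at (350,299) and tray at (469,280). Rack is at (280,172) and slide box at (424,171). The look-alikes are blue rings at (307,259) and (310,311) and a pink one at (159,254); only the dark nut on the stud fits nut_mid. Next I'll confirm that in a crop and measure.

```bash
cat > h.py <<'E'
import numpy as np,cv2
def load(n):
    z=np.load(n+".npz");return z["p"],z["d"],z["K"],z["E"]
def ray(K,E,u,v):
    d=np.array([(u-K[0,2])/K[0,0],-(v-K[1,2])/K[1,1],-1.]);return E[:3,3],E[:3,:3]@d
def plane(K,E,u,v,z):
    o,d=ray(K,E,u,v);return o+d*(z-o[2])/d[2]
def cloud(d,K,E):
    v,u=np.mgrid[:480,:640];P=np.stack([(u-K[0,2])/K[0,0]*d,-(v-K[1,2])/K[1,1]*d,-d],-1)
    return P@E[:3,:3].T+E[:3,3]
def pix(K,E,P):
    q=(np.asarray(P)-E[:3,3])@E[:3,:3];return K[0,0]*q[0]/-q[2]+K[0,2],K[1,1]*-q[1]/-q[2]+K[1,2]
def grab(tag):
    from bench import camera,calibration
    for n in("side","top"):
        p,d=camera(n);c=calibration(n)
        cv2.imwrite(f"pics/{n}{tag}.png",p[:,:,::-1]);np.savez(f"{n}{tag}.npz",p=p,d=d,K=c["K"],E=c["extrinsics"])
E
python3 - <<'E'
from h import *
p,d,K,E=load("top0");s,ds,Ks,Es=load("side0")
C=cloud(d,K,E)
def comp(z0,z1,u0,u1,v0,v1):
    m=np.zeros((480,640),np.uint8);m[v0:v1,u0:u1]=((C[...,2]>z0)&(C[...,2]<z1)&(d>0))[v0:v1,u0:u1]
    n,l,st,ce=cv2.connectedComponentsWithStats(m);i=1+np.argmax(st[1:,4]);cs,_=cv2.findContours((l==i).astype(np.uint8),0,2)
    c=max(cs,key=cv2.contourArea);q=C[l==i];return st[i],cv2.minAreaRect(c),cv2.minEnclosingCircle(c),np.median(q,0),q.min(0),q.max(0)
for nm,a in dict(tin=(15,30,325,372,280,318),dish=(13,30,335,380,178,240),bottlecap=(90,130,340,380,230,270),bottleb=(25,130,340,380,230,270),tray=(8,30,385,550,210,350),nut=(108,140,200,260,250,310),rotor=(75,140,205,252,256,303),rim=(90,112,170,285,225,330)).items():
    try:
        r=comp(*a);print(nm,r[0],np.round(r[1][0],1),np.round(r[1][1],1),round(r[1][2],1),"circ",np.round(r[2][0],1),r[2][1]," med",r[3].round(),r[4].round(),r[5].round())
    except Exception as e: print(nm,e)
print("zfloor",np.median(C[350:450,100:300,2]))
a=cv2.resize(p[245:345,175:375,::-1],(800,400),interpolation=2);b=cv2.resize(s[280:430,200:420,::-1],(290,200),interpolation=2)
b=cv2.resize(p[180:325,325:400,::-1],(300,580),interpolation=2)
cv2.imwrite("pics/c1.png",a);cv2.imwrite("pics/c2.png",b)
cv2.imwrite("pics/c3.png",cv2.resize(s[200:420,200:440,::-1],(640,586),interpolation=2))
E
```

```text
tin [342 291  17  17 220] [350. 299.] [16. 16.] 90.0 circ [349.6 299. ] 8.39629077911377  med [477.   9.  21.] [458.  -9.  16.] [496.  28.  27.]
dish [346 185  25  47 244] [358. 208.] [46. 24.] 90.0 circ [358. 208.] 25.94234275817871  med [701.  -1.  20.] [638. -36.  13.] [749.  23.  29.]
bottlecap [359 247  10  10  70] [363.5 251.5] [8.5 8.5] 45.0 circ [363.5 251.5] 4.743516445159912  med [589. -14. 115.] [578. -23.  91.] [598.  -3. 119.]
bottleb [352 243  20  18 272] [361.5 251.5] [17. 19.] 90.0 circ [361.5 251.9] 9.529699325561523  med [587. -10.  79.] [569. -34.  31.] [609.   7. 119.]
tray [ 397  220  145  120 1460] [469.1 279.7] [137.9 108.2] 5.1 circ [469.5 279.5] 87.02021026611328  med [ 527. -284.   14.] [ 389. -446.    8.] [ 667. -103.   23.]
nut [219 272  16  15 188] [226.5 279. ] [14. 15.] 90.0 circ [226.7 278.6] 7.823850154876709  med [523. 285. 126.] [507. 269. 109.] [538. 301. 135.]
rotor [ 210  259   39   39 1209] [229. 278.] [38. 38.] 90.0 circ [228.9 278.2] 19.6689395904541  med [524. 283.  87.] [481. 242.  75.] [566. 329. 135.]
rim [ 186  229   86   93 2489] [228.2 278.5] [84.6 84.9] 33.7 circ [227.6 275. ] 46.03416442871094  med [532. 289. 101.] [429. 191.  90.] [632. 379. 112.]
zfloor -0.11085265798760702
```

View pics/c1.png

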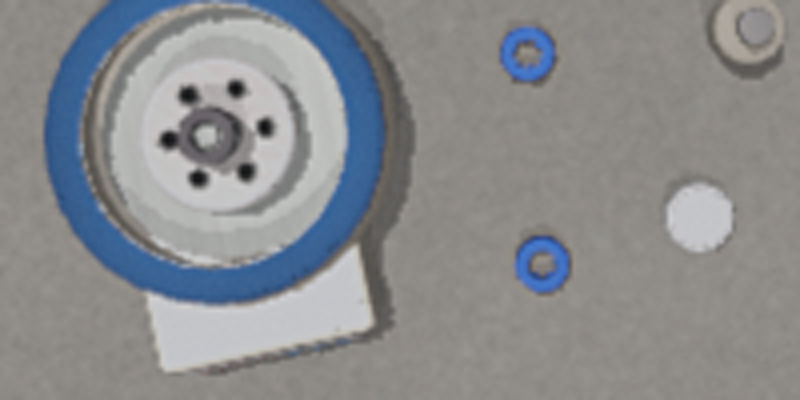

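View pics/c2.png

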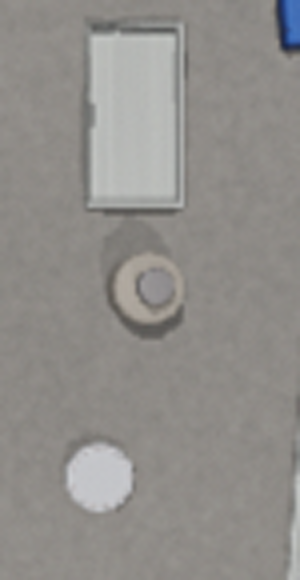

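View pics/c3.png

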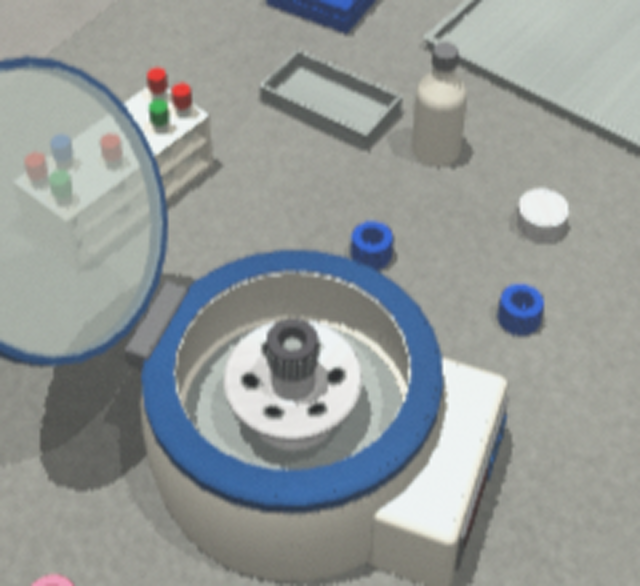

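```bash
python3 - <<'E'
from h import *
p,d,K,E=load("top0");s,ds,Ks,Es=load("side0")
def mask(img,f,box):
    h=cv2.cvtColor(img,cv2.COLOR_RGB2HSV).astype(int);m=f(h[...,0],h[...,1],h[...,2]).astype(np.uint8)
    o=np.zeros_like(m);u0,u1,v0,v1=box;o[v0:v1,u0:u1]=m[v0:v1,u0:u1];return o
def big(m):
    cs,_=cv2.findContours(m,0,cv2.CHAIN_APPROX_NONE);return max(cs,key=cv2.contourArea)
for (u,v) in [(350,299),(350,280),(359,209),(346,209),(357,255),(363,251),(469,280),(400,280),(226,279),(229,290),(240,285)]:
    print((u,v),p[v,u],cv2.cvtColor(p[v:v+1,u:u+1],cv2.COLOR_RGB2HSV)[0,0])
# tin: bright
c=big(mask(p,lambda h,s,v:v>175,(330,370,280,320)));(e,r,_)=cv2.fitEllipse(c);print("tin",e,r,plane(K,E,*e,22),"dia",np.mean(r)*np.linalg.norm(plane(K,E,1,0,22)-plane(K,E,0,0,22)))
c=big(mask(s,lambda h,s,v:v>175,(385,420,265,295)));(e,r,_)=cv2.fitEllipse(c);print("tin side",e,r,plane(Ks,Es,*e,16))
# nut dark
c=big(mask(p,lambda h,s,v:v<130,(216,240,268,292)));(e,r,_)=cv2.fitEllipse(c);print("nut",e,r,plane(K,E,*e,125))
# blue rim
c=big(mask(p,lambda h,s,v:(s>120)&(h>95)&(h<125),(175,290,228,330)));(e,r,_)=cv2.fitEllipse(c);print("rim",e,r,plane(K,E,*e,100),"D",np.mean(r)*np.linalg.norm(plane(K,E,1,0,100)-plane(K,E,0,0,100)))
# inverse: rotor white disc ellipse
c=big(mask(p,lambda h,s,v:v>205,(205,255,255,303)));(e,r,_)=cv2.fitEllipse(c);print("rotor",e,r,plane(K,E,*e,89))
E
python3 - <<'E'
import cv2
p=cv2.imread("pics/top0.png")
cv2.imwrite("pics/tr.png",cv2.resize(p[210:350,390:550],(800,700),interpolation=2)[:600] )
cv2.imwrite("pics/di.png",cv2.resize(p[178:270,336:386],(320,589),interpolation=0))
E
```

```text
(350, 299) [195 197 200] [108   6 200]
(350, 280) [140 137 132] [ 19  15 140]
(359, 209) [182 184 182] [ 60   3 184]
(346, 209) [115 115 113] [ 30   4 115]
(357, 255) [173 166 157] [ 17  24 173]
(363, 251) [148 145 145] [  0   5 148]
(469, 280) [171 172 170] [ 45   3 172]
(400, 280) [128 129 127] [ 45   4 129]
(226, 279) [183 184 181] [ 40   4 184]
(229, 290) [198 199 200] [105   3 200]
(240, 285) [199 199 199] [  0   0 199]
tin (349.47064208984375, 299.0584411621094) (15.387939453125, 15.4719820022583) [477.22742292  10.32324644  22.        ] dia 36.50531175101502
tin side (403.54638671875, 277.10528564453125) (13.952628135681152, 18.92449188232422) [479.69913027   4.62261619  16.        ]
nut (225.65597534179688, 277.5945739746094) (15.410672187805176, 19.568979263305664) [525.56504805 286.59296205 125.        ]
rim (228.24208068847656, 278.6936340332031) (80.98545837402344, 83.90825653076172) [522.46418612 284.722301   100.        ] D 183.65789571614454Traceback (most recent call last):
  File "<stdin>", line 18, in <module>
  File "<stdin>", line 7, in big
ValueError: max() iterable argument is empty
```

View pics/di.png

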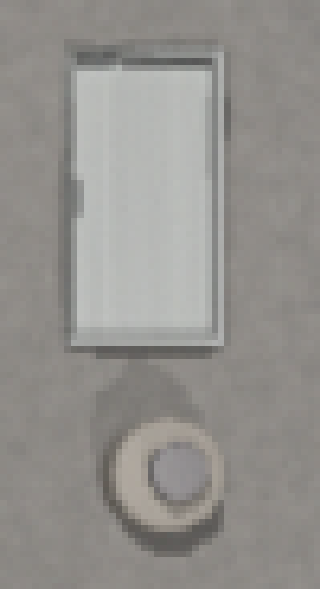

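Crop: the dish's outline is about (346.5..370.8, 184.5..232.2), nearly parallel to the image axes. The bottle's cap is at (363.6,251.3).

Run:
```python
from h import *
p,d,K,E=load("top0");s,ds,Ks,Es=load("side0")
print("dish",plane(K,E,358.1,207.8,20),"len",np.linalg.norm(plane(K,E,358,184.5,20)-plane(K,E,358,232.2,20)),np.linalg.norm(plane(K,E,346.5,208,20)-plane(K,E,370.8,208,20)))
print("bottle cap",plane(K,E,363.1,250.8,115),"shoulder",plane(K,E,360.8,251.4,66))
C=cloud(d,K,E)
g=cv2.cvtColor(p,cv2.COLOR_RGB2HSV)
m=((C[...,2]>7)&(C[...,2]<25)).astype(np.uint8);m[:210]=0;m[350:]=0;m[:,:385]=0;m[:,550:]=0
m=cv2.morphologyEx(m,cv2.MORPH_CLOSE,np.ones((7,7)))
c=max(cv2.findContours(m,0,1)[0],key=cv2.contourArea);h=cv2.convexHull(c);q=cv2.approxPolyDP(h,5,True)[:,0];print(q)
W=np.array([plane(K,E,*x,14)[:2] for x in h[:,0]],np.float32);r=cv2.minAreaRect(W);print("tray depth",r)
W=np.array([plane(K,E,*x,14)[:2] for x in q]);print(W.round(), W.mean(0))
# dish yaw by depth
m=((C[...,2]>10)&(C[...,2]<28)).astype(np.uint8);m[:178]=0;m[240:]=0;m[:,:338]=0;m[:,380:]=0
ys,xs=np.nonzero(m);W=np.array([plane(K,E,x,y,20)[:2] for x,y in zip(xs,ys)],np.float32);print("dish",cv2.minAreaRect(W))
cv2.imwrite("pics/tr.png",cv2.resize(p[210:350,390:550,::-1],(685,600),interpolation=0))
cv2.imwrite("pics/nu.png",cv2.resize(p[255:303,205:253,::-1],(576,576),interpolation=0))
cv2.imwrite("pics/si.png",cv2.resize(s[210:300,290:430,::-1],(800,514),interpolation=0))
```

```text
dish [693.57395537  -6.68796521  20.        ] len 113.7243893937457 57.82312182301432
bottle cap [589.63363692 -12.07322371 115.        ] shoulder [589.17968608 -11.02097905  66.        ]
[[398 226]
 [406 220]
 [518 223]
 [540 232]
 [544 312]
 [533 339]
 [481 342]
 [397 327]]
tray depth ((523.5933227539062, -277.7774658203125), (354.0033264160156, 285.2613830566406), 89.5775375366211)
[[ 653. -103.]
 [ 667. -122.]
 [ 665. -391.]
 [ 645. -444.]
 [ 454. -454.]
 [ 390. -428.]
 [ 381. -304.]
 [ 413. -104.]] [ 533.45514885 -293.88139088]
dish ((693.2041015625, -6.513587951660156), (109.85540771484375, 57.20366287231445), 0.9795219302177429)
```

View pics/tr.png

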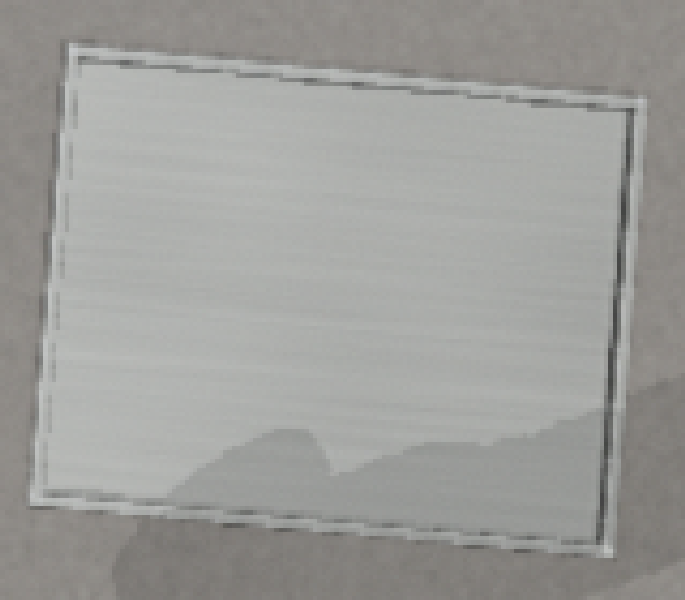

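View pics/nu.png

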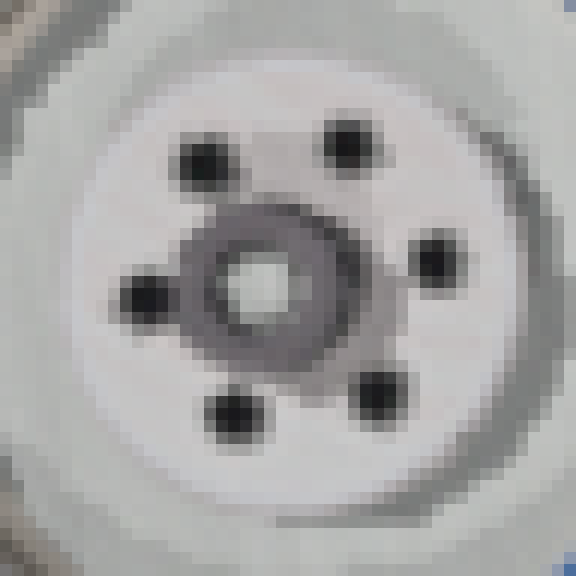

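View pics/si.png

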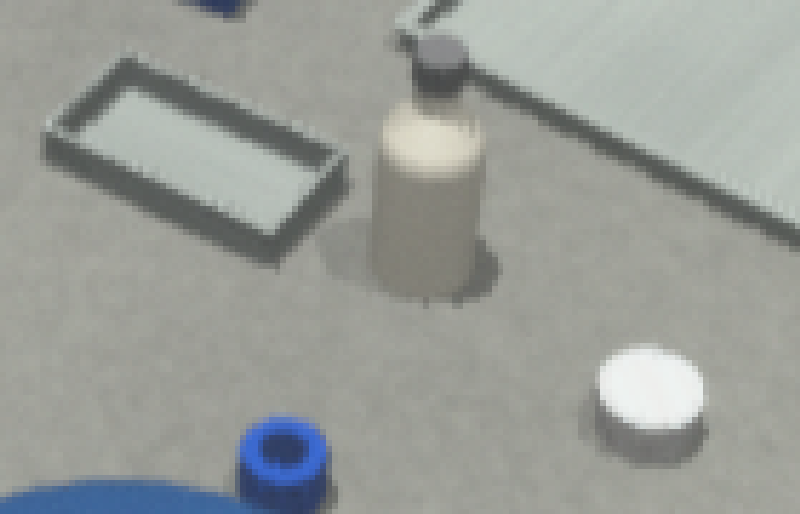

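Run:
```python
from h import *
p,d,K,E=load("top0");s,ds,Ks,Es=load("side0")
k=685/160
W=[]
for a in [(66,43),(646,97),(612,556),(31,504)]:
    W.append(plane(K,E,390+a[0]/k-.5,210+a[1]/k-.5,14)[:2])
W=np.array(W);print(W.round(1),"ctr",W.mean(0),[np.linalg.norm(W[i]-W[(i+1)%4]).round(1) for i in range(4)])
for i,j in((1,0),(2,3)):
    v=W[j]-W[i];print("yaw of tray y axis minus 90:",np.degrees(np.arctan2(v[1],v[0]))-90)
for i,j in((3,0),(2,1)):
    v=W[j]-W[i];print("yaw x:",np.degrees(np.arctan2(v[1],v[0])))
print("stud",plane(K,E,226.2,278.5,120)," rotor",plane(K,E,229.25,278.2,89), "nut top",plane(K,E,205+265/12-.5,255+285/12-.5,128))
# side view checks
nut=[(308,326)]
def tri(a,b):
    o1,d1=ray(K,E,*a);o2,d2=ray(Ks,Es,*b);A=np.stack([d1,-d2],1);t=np.linalg.lstsq(A,o2-o1,rcond=None)[0];return (o1+t[0]*d1).round(1),(o2+t[1]*d2).round(1)
k2=800/140
print("cap tri",tri((363.1,250.8),(290+441/k2-.5,210+47/k2-.5)))
print("tin top tri",tri((349.5,299.1),(290+652/k2-.5,210+388/k2-.5)))
cr=[(128,55),(345,155),(278,240),(45,130)]
D=np.array([plane(Ks,Es,290+a/k2-.5,210+b/k2-.5,20) for a,b in cr]);print("dish side",D.round(1),D.mean(0))
k3=640/240
print("stud tri",tri((226.2,278.5),(200+292/k3-.5,200+345/k3-.5)))
```

```text
[[ 668.3 -119.5]
 [ 644.5 -445.1]
 [ 389.  -426.8]
 [ 412.2 -103.4]] ctr [ 528.49883073 -273.70446686] [np.float64(326.4), np.float64(256.1), np.float64(324.3), np.float64(256.6)]
yaw of tray y axis minus 90: -4.181592319482775
yaw of tray y axis minus 90: -4.103081851011964
yaw x: -3.6078559463894435
yaw x: -4.0908737488293685
stud [523.46221565 286.14038222 120.        ]  rotor [523.2438556  284.17195325  89.        ] nut top [524.27864057 284.0843788  128.        ]
cap tri (array([589.6, -11.9, 116.5]), array([588.8, -12.4, 116.5]))
tin top tri (array([477.1,  10.2,  21.9]), array([477.5,  10.4,  21.9]))
dish side [[744.3 -32.7  20. ]
 [637.3 -32.8  20. ]
 [633.3  23.   20. ]
 [745.3  24.3  20. ]] [690.02772254  -4.55069172  20.        ]
stud tri (array([523.5, 285.8, 122. ]), array([523.5, 285.8, 122. ]))
```

```bash
cat > go.py <<'E'
import sys,numpy as np
from scipy.spatial.transform import Rotation as R
from bench import get_state
s=get_state();p=s["tool_pos"];Q=R.from_rotvec(s["orientation"]);M=Q.as_matrix()
print("t%.1f"%s["clock"],p.round(1),"yaw%.1f"%np.degrees(np.arctan2(M[1,0],M[0,0])),"zt",M[:,2].round(3),"gap%.1f"%s["finger_gap"],"F",s["ft_force"].round(1),"j",s["joints"].round(2))
for a in sys.argv[1:]:
    x,y,z,w=map(float,a.split(","))
    G=R.from_matrix([[np.cos(np.radians(w)),np.sin(np.radians(w)),0],[np.sin(np.radians(w)),-np.cos(np.radians(w)),0],[0,0,-1]])
    print(a,"t",(M.T@(np.array([x,y,z])-p)/1000).round(4),"a",np.degrees((Q.inv()*G).as_rotvec()).round(2))
E
python3 go.py 692,-6,200,1
```

```text
t0.1 [ 301.8 -603.3  230.5] yaw26.6 zt [-0.001  0.001 -1.   ] gap85.6 F [-0.8  0.4  1. ] j [ 1.02  0.58  0.02  1.44 -0.02  1.13 -0.06]
692,-6,200,1 t [ 0.6162 -0.3596  0.0311] a [-8.000e-02  2.000e-02  2.557e+01]
```

Emit:
play_rows:
  targets:
    - {"tx": 0.616, "ty": -0.36, "tz": 0.031, "az": 25.6, "claw": 0.085}
    - {"tx": 0.616, "ty": -0.36, "tz": 0.031, "az": 25.6, "claw": 0.085}
    - {"tx": 0.616, "ty": -0.36, "tz": 0.031, "az": 25.6, "claw": 0.085}
    - {"tx": 0.616, "ty": -0.36, "tz": 0.031, "az": 25.6, "claw": 0.085}
    - {"tx": 0.616, "ty": -0.36, "tz": 0.031, "az": 25.6, "claw": 0.085}

```text
invalid input
```

```bash
python3 go.py 692,-6,200,1
```

```text
t0.1 [ 301.8 -603.3  230.5] yaw26.6 zt [-0.001  0.001 -1.   ] gap85.6 F [-0.8  0.4  1. ] j [ 1.02  0.58  0.02  1.44 -0.02  1.13 -0.06]
692,-6,200,1 t [ 0.6162 -0.3596  0.0311] a [-8.000e-02  2.000e-02  2.557e+01]
```

Probably all keys are required.

Emit:
play_rows:
  targets:
    - {"ax": 0, "ay": 0, "az": 8, "tx": 0.043, "ty": -0.025, "tz": 0.002, "claw": 0.085}
    - {"ax": 0, "ay": 0, "az": 16, "tx": 0.086, "ty": -0.05, "tz": 0.004, "claw": 0.085}
    - {"ax": 0, "ay": 0, "az": 24, "tx": 0.129, "ty": -0.075, "tz": 0.006, "claw": 0.085}
    - {"ax": 0, "ay": 0, "az": 25.6, "tx": 0.172, "ty": -0.1, "tz": 0.008, "claw": 0.085}
    - {"ax": 0, "ay": 0, "az": 25.6, "tx": 0.215, "ty": -0.125, "tz": 0.01, "claw": 0.085}

```text
clock: 0.6
tool_pos: [439.1, -393.7, 220.9]
orientation: [-3.141, -0.025, 0.001]
ft_force: [0.7, -0.6, 0.2]
finger_gap: 85.2
```

```bash
python3 go.py 692,-6,200,1
```

```text
t0.6 [ 439.1 -393.7  220.9] yaw0.9 zt [-0.  0. -1.] gap85.2 F [ 0.7 -0.6  0.2] j [ 0.57  0.46  0.12  1.69 -0.07  1.   -0.84]
692,-6,200,1 t [ 0.259  -0.3837  0.0209] a [-0.02  0.03 -0.1 ]
```

Emit:
play_rows:
  targets:
    - {"ax": 0, "ay": 0, "az": 0, "tx": 0.259, "ty": -0.384, "tz": 0.021, "claw": 0.085}
    - {"ax": 0, "ay": 0, "az": 0, "tx": 0.259, "ty": -0.384, "tz": 0.021, "claw": 0.085}
    - {"ax": 0, "ay": 0, "az": 0, "tx": 0.259, "ty": -0.384, "tz": 0.021, "claw": 0.085}
    - {"ax": 0, "ay": 0, "az": 0, "tx": 0.259, "ty": -0.384, "tz": 0.021, "claw": 0.085}
    - {"ax": 0, "ay": 0, "az": 0, "tx": 0.259, "ty": -0.384, "tz": 0.021, "claw": 0.085}

```text
clock: 1.1
tool_pos: [575.1, -184.4, 209.7]
orientation: [-3.141, -0.027, 0.001]
ft_force: [0.9, -0.7, 0.0]
finger_gap: 84.6
```

```bash
python3 go.py 692,-6,200,1
```

```text
t1.1 [ 575.1 -184.4  209.7] yaw1.0 zt [-0.  0. -1.] gap84.6 F [ 0.9 -0.7  0. ] j [ 0.17  0.49  0.1   1.67 -0.05  0.99 -1.27]
692,-6,200,1 t [ 0.1199 -0.1764  0.0096] a [-0.01  0.03 -0.03]
```

Emit:
play_rows:
  targets:
    - {"ax": 0, "ay": 0, "az": 0, "tx": 0.118, "ty": -0.174, "tz": 0.01, "claw": 0.085}
    - {"ax": 0, "ay": 0, "az": 0, "tx": 0.118, "ty": -0.174, "tz": 0.01, "claw": 0.085}
    - {"ax": 0, "ay": 0, "az": 0, "tx": 0.118, "ty": -0.174, "tz": 0.01, "claw": 0.085}
    - {"ax": 0, "ay": 0, "az": 0, "tx": 0.118, "ty": -0.174, "tz": 0.01, "claw": 0.085}
    - {"ax": 0, "ay": 0, "az": 0, "tx": 0.118, "ty": -0.174, "tz": 0.01, "claw": 0.085}

```text
clock: 1.6
tool_pos: [691.3, -2.0, 198.4]
orientation: [-3.137, -0.04, 0.001]
ft_force: [-0.1, 1.2, 0.2]
finger_gap: 85.0
```

```bash
python3 go.py 692,-6,60,1; python3 -c "
from h import *
grab('1')"
```

```text
t1.6 [691.3  -2.  198.4] yaw1.4 zt [-0.001  0.004 -1.   ] gap85.0 F [-0.1  1.2  0.2] j [-0.11  0.63  0.08  1.43 -0.06  1.08 -1.56]
692,-6,60,1 t [0.0007 0.0046 0.1384] a [-0.25  0.03  0.44]
```

View pics/side1.png

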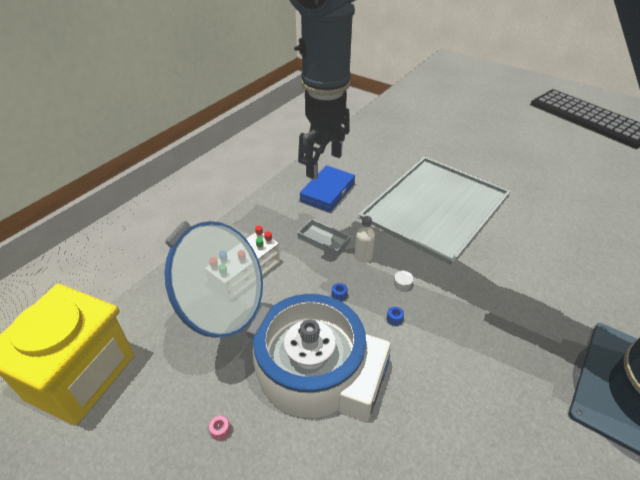

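Side view: the gripper stands above the dish at about (323,165) and all else is as before. Descending.

Emit:
play_rows:
  targets:
    - {"ax": 0, "ay": 0, "az": 0, "tx": 0.001, "ty": 0.003, "tz": 0.045, "claw": 0.085}
    - {"ax": 0, "ay": 0, "az": 0, "tx": 0.001, "ty": 0.003, "tz": 0.09, "claw": 0.085}
    - {"ax": 0, "ay": 0, "az": 0, "tx": 0.001, "ty": 0.003, "tz": 0.138, "claw": 0.085}
    - {"ax": 0, "ay": 0, "az": 0, "tx": 0.001, "ty": 0.003, "tz": 0.138, "claw": 0.085}
    - {"ax": 0, "ay": 0, "az": 0, "tx": 0.001, "ty": 0.003, "tz": 0.138, "claw": 0.085}

```text
clock: 2.2
tool_pos: [690.0, -15.3, 62.6]
orientation: [3.141, 0.024, -0.002]
ft_force: [0.0, 0.5, 1.3]
finger_gap: 84.8
```

```bash
python3 go.py 692,-6,3,1
```

```text
t2.2 [690.  -15.3  62.6] yaw0.9 zt [-0.001 -0.001 -1.   ] gap84.8 F [0.  0.5 1.3] j [-0.09  0.76  0.07  1.57 -0.07  0.81 -1.54]
692,-6,3,1 t [ 0.0022 -0.0093  0.0596] a [ 0.05  0.08 -0.14]
```

Emit:
play_rows:
  targets:
    - {"ax": 0, "ay": 0, "az": 0, "tx": 0.002, "ty": -0.009, "tz": 0.01, "claw": 0.085}
    - {"ax": 0, "ay": 0, "az": 0, "tx": 0.002, "ty": -0.009, "tz": 0.03, "claw": 0.085}
    - {"ax": 0, "ay": 0, "az": 0, "tx": 0.002, "ty": -0.009, "tz": 0.05, "claw": 0.085}
    - {"ax": 0, "ay": 0, "az": 0, "tx": 0.002, "ty": -0.009, "tz": 0.06, "claw": 0.085}
    - {"ax": 0, "ay": 0, "az": 0, "tx": 0.002, "ty": -0.009, "tz": 0.06, "claw": 0.085}

```text
clock: 2.7
tool_pos: [692.5, -3.9, 2.1]
orientation: [-3.141, -0.027, 0.0]
ft_force: [-0.5, -0.1, -0.0]
finger_gap: 84.9
```

```bash
python3 go.py 692,-6,3,1
```

```text
t2.7 [692.5  -3.9   2.1] yaw1.0 zt [-0.  0. -1.] gap84.9 F [-0.5 -0.1 -0. ] j [-0.1   0.84  0.06  1.6  -0.07  0.71 -1.55]
692,-6,3,1 t [-0.0005  0.0021 -0.0009] a [-0.01  0.   -0.01]
```

Close gently (the dish may centre itself).

Emit:
play_rows:
  targets:
    - {"ax": 0, "ay": 0, "az": 0, "tx": 0, "ty": 0.001, "tz": 0, "claw": 0.07}
    - {"ax": 0, "ay": 0, "az": 0, "tx": 0, "ty": 0.001, "tz": 0, "claw": 0.06}
    - {"ax": 0, "ay": 0, "az": 0, "tx": 0, "ty": 0.001, "tz": 0, "claw": 0.05}
    - {"ax": 0, "ay": 0, "az": 0, "tx": 0, "ty": 0.001, "tz": 0, "claw": 0.04}
    - {"ax": 0, "ay": 0, "az": 0, "tx": 0, "ty": 0.001, "tz": 0, "claw": 0.04}
  force: 40

```text
clock: 3.2
tool_pos: [693.4, -5.6, 3.7]
orientation: [3.141, 0.026, 0.004]
ft_force: [-1.5, -1.0, 6.6]
finger_gap: 57.1
```

```bash
python3 go.py; python3 -c "
from h import *
grab('2')
cv2.imwrite('pics/c2b.png',cv2.resize(cv2.imread('pics/side2.png')[150:300,250:450],(800,600)))"
```

```text
t3.2 [693.4  -5.6   3.7] yaw1.0 zt [ 0.002 -0.    -1.   ] gap57.1 F [-1.5 -1.   6.6] j [-0.1   0.84  0.06  1.6  -0.07  0.71 -1.55]
```

View pics/c2b.png

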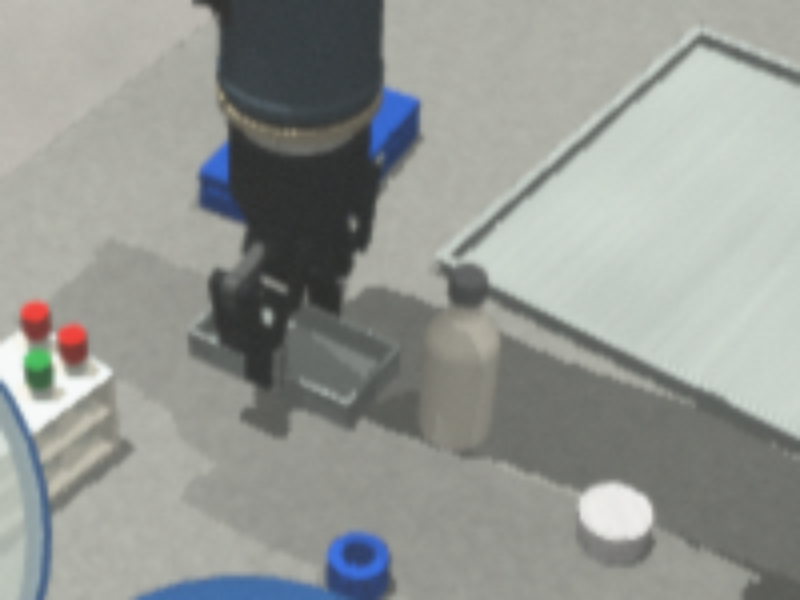

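The pads hold the dish across its 57 mm width, with the dish level in the crop at (293,365).

Emit:
play_rows:
  targets:
    - {"ax": 0, "ay": 0, "az": 0, "tx": 0, "ty": 0, "tz": -0.02, "claw": 0.04}
    - {"ax": 0, "ay": 0, "az": 0, "tx": 0, "ty": 0, "tz": -0.06, "claw": 0.04}
    - {"ax": 0, "ay": 0, "az": 0, "tx": 0, "ty": 0, "tz": -0.1, "claw": 0.04}
    - {"ax": 0, "ay": 0, "az": 0, "tx": 0, "ty": 0, "tz": -0.14, "claw": 0.04}
    - {"ax": 0, "ay": 0, "az": 0, "tx": -0.02, "ty": 0.02, "tz": -0.15, "claw": 0.04}

```text
clock: 3.8
tool_pos: [676.9, -22.0, 157.5]
orientation: [-3.139, -0.034, -0.015]
ft_force: [0.1, -0.8, -0.9]
finger_gap: 56.8
```

```bash
python3 go.py 535.5,-174.2,120,-4
```

```text
t3.8 [676.9 -22.  157.5] yaw1.2 zt [ 0.01   0.003 -1.   ] gap56.8 F [ 0.1 -0.8 -0.9] j [-0.08  0.64  0.08  1.54 -0.06  0.96 -1.53]
535.5,-174.2,120,-4 t [-0.1449  0.1493  0.0357] a [-0.17 -0.56  5.22]
```

Emit:
play_rows:
  targets:
    - {"ax": 0, "ay": 0, "az": 1, "tx": -0.025, "ty": 0.026, "tz": 0, "claw": 0.04}
    - {"ax": 0, "ay": 0, "az": 2, "tx": -0.055, "ty": 0.056, "tz": 0, "claw": 0.04}
    - {"ax": 0, "ay": 0, "az": 3, "tx": -0.085, "ty": 0.087, "tz": 0, "claw": 0.04}
    - {"ax": 0, "ay": 0, "az": 4, "tx": -0.115, "ty": 0.118, "tz": 0.01, "claw": 0.04}
    - {"ax": 0, "ay": 0, "az": 5, "tx": -0.135, "ty": 0.14, "tz": 0.02, "claw": 0.04}

```text
clock: 4.3
tool_pos: [538.1, -170.5, 132.9]
orientation: [3.138, -0.115, 0.002]
ft_force: [0.5, -0.7, -1.0]
finger_gap: 56.9
```

Emit:
play_rows:
  targets:
    - {"ax": 0, "ay": 0, "az": 0, "tx": -0.005, "ty": 0.005, "tz": 0.01, "claw": 0.04}
    - {"ax": 0, "ay": 0, "az": 0, "tx": -0.005, "ty": 0.005, "tz": 0.02, "claw": 0.04}
    - {"ax": 0, "ay": 0, "az": 0, "tx": -0.005, "ty": 0.005, "tz": 0.02, "claw": 0.04}
    - {"ax": 0, "ay": 0, "az": 0, "tx": -0.005, "ty": 0.005, "tz": 0.02, "claw": 0.04}

```text
clock: 4.7
tool_pos: [535.9, -171.1, 111.9]
orientation: [-3.139, 0.107, -0.001]
ft_force: [0.7, 0.0, -1.8]
finger_gap: 57.1
```

```bash
python3 go.py 535.5,-174.2,30,-4;python3 -c "
from h import *
grab('3')
cv2.imwrite('pics/c3b.png',cv2.resize(cv2.imread('pics/side3.png')[100:280,320:560],(800,600)))"
```

```text
t4.7 [ 535.9 -171.1  111.9] yaw-3.9 zt [ 0.     0.001 -1.   ] gap57.1 F [ 0.7  0.  -1.8] j [ 0.17  0.55  0.09  1.89 -0.07  0.71 -1.34]
535.5,-174.2,30,-4 t [-0.0002  0.0032  0.0819] a [-0.04 -0.02  0.1 ]
```

View pics/c3b.png

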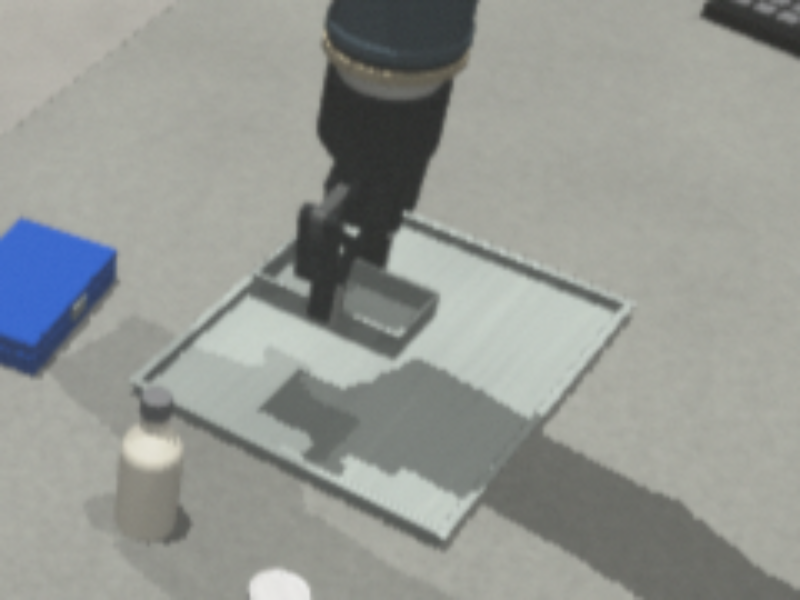

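The dish is held level above the tray's left half (crop (385,300)). Lowering.

Emit:
play_rows:
  targets:
    - {"ax": 0, "ay": 0, "az": 0, "tx": 0, "ty": 0.003, "tz": 0.025, "claw": 0.04}
    - {"ax": 0, "ay": 0, "az": 0, "tx": 0, "ty": 0.003, "tz": 0.055, "claw": 0.04}
    - {"ax": 0, "ay": 0, "az": 0, "tx": 0, "ty": 0.003, "tz": 0.08, "claw": 0.04}
    - {"ax": 0, "ay": 0, "az": 0, "tx": 0, "ty": 0.003, "tz": 0.095, "claw": 0.04}
    - {"ax": 0, "ay": 0, "az": 0, "tx": 0, "ty": 0.003, "tz": 0.098, "claw": 0.04}

```text
clock: 5.3
tool_pos: [534.3, -174.6, 12.5]
orientation: [-3.139, 0.108, 0.003]
ft_force: [-0.1, 1.4, -1.4]
finger_gap: 56.9
```

Emit:
play_rows:
  targets:
    - {"ax": 0, "ay": 0, "az": 0, "tx": 0, "ty": 0, "tz": 0.002, "claw": 0.04}
    - {"ax": 0, "ay": 0, "az": 0, "tx": 0, "ty": 0, "tz": 0.004, "claw": 0.04}
    - {"ax": 0, "ay": 0, "az": 0, "tx": 0, "ty": 0, "tz": 0.006, "claw": 0.04}

```text
clock: 5.6
tool_pos: [535.3, -175.6, 8.8]
orientation: [3.139, -0.11, 0.003]
ft_force: [1.0, -0.0, -0.8]
finger_gap: 56.8
```

```bash
python3 go.py 535.5,-174.2,7,-4
```

```text
t5.6 [ 535.3 -175.6    8.8] yaw-4.0 zt [ 0.002 -0.    -1.   ] gap56.8 F [ 1.  -0.  -0.8] j [ 0.19  0.7   0.06  1.96 -0.09  0.48 -1.32]
535.5,-174.2,7,-4 t [ 0.0001 -0.0014  0.0018] a [ 0.02 -0.1  -0.02]
```

Emit:
play_rows:
  targets:
    - {"ax": 0, "ay": 0, "az": 0, "tx": 0, "ty": 0, "tz": 0.001, "claw": 0.04}
    - {"ax": 0, "ay": 0, "az": 0, "tx": 0, "ty": 0, "tz": 0.001, "claw": 0.04}

```text
clock: 5.8
tool_pos: [534.7, -175.6, 7.3]
orientation: [3.14, -0.11, 0.001]
ft_force: [0.9, 0.2, -1.3]
finger_gap: 56.6
```

```bash
python3 go.py 535.5,-174.2,7,-4
```

```text
t5.8 [ 534.7 -175.6    7.3] yaw-4.0 zt [ 0. -0. -1.] gap56.6 F [ 0.9  0.2 -1.3] j [ 0.19  0.7   0.06  1.96 -0.09  0.48 -1.32]
535.5,-174.2,7,-4 t [ 0.0007 -0.0014  0.0003] a [ 0.   -0.03 -0.03]
```

Emit:
play_rows:
  targets:
    - {"ax": 0, "ay": 0, "az": 0, "tx": 0, "ty": 0, "tz": 0.001, "claw": 0.04}
    - {"ax": 0, "ay": 0, "az": 0, "tx": 0, "ty": 0, "tz": 0.001, "claw": 0.04}
    - {"ax": 0, "ay": 0, "az": 0, "tx": 0, "ty": 0, "tz": 0.0015, "claw": 0.04}

```text
clock: 6.1
tool_pos: [534.8, -175.6, 6.5]
orientation: [3.14, -0.111, 0.001]
ft_force: [-3.8, 2.1, 18.9]
finger_gap: 56.7
```

Contact. Back off a hair and release slowly.

Emit:
play_rows:
  targets:
    - {"ax": 0, "ay": 0, "az": 0, "tx": 0, "ty": 0, "tz": -0.0007, "claw": 0.058}
    - {"ax": 0, "ay": 0, "az": 0, "tx": 0, "ty": 0, "tz": -0.0007, "claw": 0.062}
    - {"ax": 0, "ay": 0, "az": 0, "tx": 0, "ty": 0, "tz": -0.0007, "claw": 0.07}
    - {"ax": 0, "ay": 0, "az": 0, "tx": 0, "ty": 0, "tz": -0.0007, "claw": 0.075}
    - {"ax": 0, "ay": 0, "az": 0, "tx": 0, "ty": 0, "tz": -0.0007, "claw": 0.075}

```text
clock: 6.6
tool_pos: [534.5, -175.5, 6.1]
orientation: [-3.14, 0.11, 0.0]
ft_force: [0.7, -0.4, -0.3]
finger_gap: 74.9
```

Emit:
play_rows:
  targets:
    - {"ax": 0, "ay": 0, "az": 0, "tx": 0, "ty": 0, "tz": -0.02, "claw": 0.075}
    - {"ax": 0, "ay": 0, "az": 0, "tx": 0, "ty": 0, "tz": -0.065, "claw": 0.075}
    - {"ax": 0, "ay": 0, "az": 0, "tx": 0, "ty": 0, "tz": -0.11, "claw": 0.075}
    - {"ax": 0, "ay": 0, "az": 0, "tx": 0, "ty": 0, "tz": -0.16, "claw": 0.075}
    - {"ax": 0, "ay": 0, "az": 0, "tx": 0, "ty": 0, "tz": -0.2, "claw": 0.075}

```text
clock: 7.1
tool_pos: [534.7, -175.7, 209.0]
orientation: [3.139, -0.111, 0.003]
ft_force: [0.5, 0.0, 0.8]
finger_gap: 74.8
```

```bash
python3 go.py 523.7,285.3,210,-5
```

```text
t7.1 [ 534.7 -175.7  209. ] yaw-4.0 zt [ 0.002 -0.    -1.   ] gap74.8 F [0.5 0.  0.8] j [ 0.16  0.43  0.11  1.78 -0.06  0.94 -1.35]
523.7,285.3,210,-5 t [-0.0434 -0.4591 -0.0012] a [ 0.02 -0.1   0.96]
```

Emit:
play_rows:
  targets:
    - {"ax": 0, "ay": 0, "az": 0, "tx": -0.023, "ty": -0.245, "tz": 0, "claw": 0.07}
    - {"ax": 0, "ay": 0, "az": 0, "tx": -0.023, "ty": -0.245, "tz": 0, "claw": 0.07}
    - {"ax": 0, "ay": 0, "az": 0, "tx": -0.023, "ty": -0.245, "tz": 0, "claw": 0.07}
    - {"ax": 0, "ay": 0, "az": 0, "tx": -0.023, "ty": -0.245, "tz": 0, "claw": 0.07}
    - {"ax": 0, "ay": 0, "az": 0, "tx": -0.023, "ty": -0.245, "tz": 0, "claw": 0.07}

```text
clock: 7.6
tool_pos: [528.4, 72.8, 206.3]
orientation: [-3.139, 0.11, -0.0]
ft_force: [0.7, -0.8, -0.3]
finger_gap: 70.0
```

Emit:
play_rows:
  targets:
    - {"ax": 0, "ay": 0, "az": 0, "tx": -0.005, "ty": -0.05, "tz": 0, "claw": 0.07}
    - {"ax": 0, "ay": 0, "az": 0, "tx": -0.01, "ty": -0.1, "tz": 0, "claw": 0.07}
    - {"ax": 0, "ay": 0, "az": 0, "tx": -0.014, "ty": -0.15, "tz": 0, "claw": 0.07}
    - {"ax": 0, "ay": 0, "az": 0, "tx": -0.018, "ty": -0.19, "tz": 0, "claw": 0.07}
    - {"ax": 0, "ay": 0, "az": 0, "tx": -0.02, "ty": -0.214, "tz": 0, "claw": 0.07}

```text
clock: 8.1
tool_pos: [522.6, 289.8, 205.9]
orientation: [-3.138, 0.104, 0.001]
ft_force: [-0.2, 0.4, 0.5]
finger_gap: 70.0
```

Emit:
play_rows:
  targets:
    - {"ax": 0, "ay": 0, "az": 0, "tx": 0, "ty": 0, "tz": 0, "claw": 0.07}
    - {"ax": 0, "ay": 0, "az": 0, "tx": 0, "ty": 0, "tz": 0, "claw": 0.07}

```text
clock: 8.3
tool_pos: [523.6, 285.3, 205.8]
orientation: [3.139, -0.109, -0.001]
ft_force: [-0.0, -1.1, -0.1]
finger_gap: 69.7
```

```bash
python3 go.py 523.7,285.3,150,-5;python3 -c "
from h import *
grab('4')
cv2.imwrite('pics/c4b.png',cv2.resize(cv2.imread('pics/side4.png')[180:420,160:480],(800,600)))
cv2.imwrite('pics/c4c.png',cv2.imread('pics/top4.png')[100:400,100:560])"
```

```text
t8.3 [523.6 285.3 205.8] yaw-4.0 zt [-0.001 -0.001 -1.   ] gap69.7 F [-0.  -1.1 -0.1] j [-0.61  0.48  0.05  1.69 -0.03  0.97 -2.19]
523.7,285.3,150,-5 t [ 0.0001 -0.      0.0558] a [0.05 0.03 1.03]
```

View pics/c4b.png

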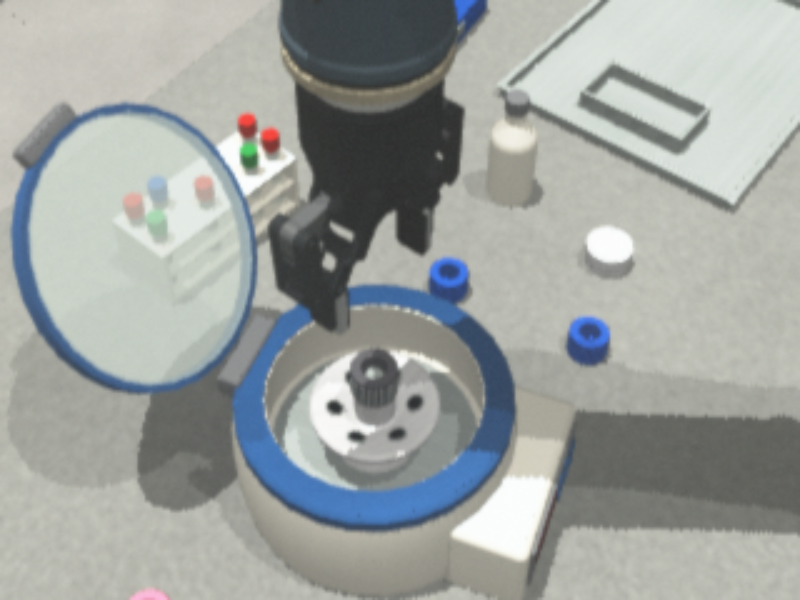

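View pics/c4c.png

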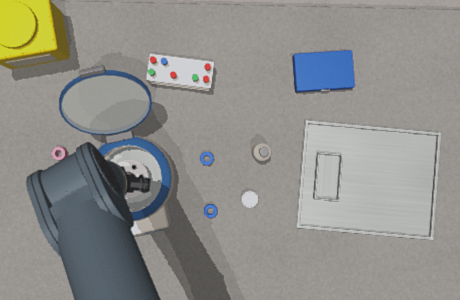

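The dish stands on the tray's left half (top crop (328,175)) and the gripper is centred over the nut (side crop (374,372)).

Emit:
play_rows:
  targets:
    - {"ax": 0, "ay": 0, "az": 0, "tx": 0, "ty": 0, "tz": 0.03, "claw": 0.06}
    - {"ax": 0, "ay": 0, "az": 0, "tx": 0, "ty": 0, "tz": 0.06, "claw": 0.06}
    - {"ax": 0, "ay": 0, "az": 0, "tx": 0, "ty": 0, "tz": 0.085, "claw": 0.06}
    - {"ax": 0, "ay": 0, "az": 0, "tx": 0, "ty": 0, "tz": 0.103, "claw": 0.06}
    - {"ax": 0, "ay": 0, "az": 0, "tx": 0, "ty": 0, "tz": 0.107, "claw": 0.06}

```text
clock: 8.9
tool_pos: [523.3, 283.1, 97.4]
orientation: [3.137, -0.114, -0.004]
ft_force: [-0.6, 0.2, 0.5]
finger_gap: 59.8
```

Emit:
play_rows:
  targets:
    - {"ax": 0, "ay": 0, "az": 0, "tx": 0, "ty": 0, "tz": 0, "claw": 0.05}
    - {"ax": 0, "ay": 0, "az": 0, "tx": 0, "ty": 0, "tz": 0, "claw": 0.04}
    - {"ax": 0, "ay": 0, "az": 0, "tx": 0, "ty": 0, "tz": 0, "claw": 0.035}

```text
clock: 9.2
tool_pos: [524.6, 285.4, 100.4]
orientation: [-3.139, 0.111, -0.003]
ft_force: [0.0, 1.4, -0.6]
finger_gap: 35.1
```

```bash
python3 go.py 523.7,285.3,97,-5;python3 -c "
from h import *
grab('5')
cv2.imwrite('pics/c5b.png',cv2.resize(cv2.imread('pics/side5.png')[270:390,230:390],(800,600)))"
```

```text
t9.2 [524.6 285.4 100.4] yaw-4.1 zt [ 0.002  0.001 -1.   ] gap35.1 F [ 0.   1.4 -0.6] j [-0.6   0.6   0.04  1.81 -0.03  0.73 -2.19]
523.7,285.3,97,-5 t [-0.0009  0.0002  0.0034] a [-0.07 -0.09  0.95]
```

View pics/c5b.png

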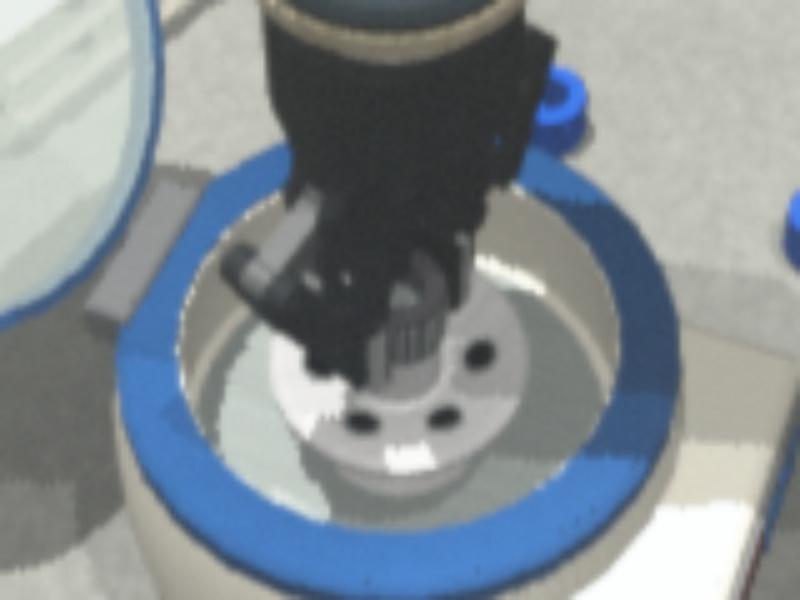

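The nut stands between the pads (crop (415,325)), centred. Closing.

Emit:
play_rows:
  targets:
    - {"ax": 0, "ay": 0, "az": 0, "tx": -0.0005, "ty": 0, "tz": 0.002, "claw": 0.03}
    - {"ax": 0, "ay": 0, "az": 0, "tx": -0.0005, "ty": 0, "tz": 0.002, "claw": 0.025}
    - {"ax": 0, "ay": 0, "az": 0, "tx": -0.0005, "ty": 0, "tz": 0.002, "claw": 0.02}
    - {"ax": 0, "ay": 0, "az": 0, "tx": -0.0005, "ty": 0, "tz": 0.002, "claw": 0.02}
  force: 40

```text
clock: 9.7
tool_pos: [524.5, 285.6, 99.8]
orientation: [-3.138, 0.111, -0.005]
ft_force: [-4.5, -3.0, 21.9]
finger_gap: 31.5
```

```bash
python3 go.py
```

```text
t9.7 [524.5 285.6  99.8] yaw-4.0 zt [ 0.003  0.002 -1.   ] gap31.5 F [-4.5 -3.  21.9] j [-0.6   0.6   0.04  1.81 -0.03  0.73 -2.19]
```

Emit:
play_rows:
  targets:
    - {"ax": 0, "ay": 0, "az": 0, "tx": 0, "ty": 0, "tz": -0.0015, "claw": 0.02}
    - {"ax": 0, "ay": 0, "az": -8, "tx": 0, "ty": 0, "tz": -0.0016, "claw": 0.02}
    - {"ax": 0, "ay": 0, "az": -16, "tx": 0, "ty": 0, "tz": -0.0018, "claw": 0.02}
    - {"ax": 0, "ay": 0, "az": -24, "tx": 0, "ty": 0, "tz": -0.0019, "claw": 0.02}
    - {"ax": 0, "ay": 0, "az": -32, "tx": 0, "ty": 0, "tz": -0.002, "claw": 0.02}

```text
clock: 10.2
tool_pos: [524.0, 285.3, 100.0]
orientation: [3.046, 0.768, 0.002]
ft_force: [0.1, -1.9, 3.4]
finger_gap: 31.1
```

```bash
python3 go.py
```

```text
t10.2 [524.  285.3 100. ] yaw28.3 zt [ 0.002  0.    -1.   ] gap31.1 F [ 0.1 -1.9  3.4] j [-0.5   0.6  -0.13  1.8   0.11  0.74 -1.76]
```

Emit:
play_rows:
  targets:
    - {"ax": 0, "ay": 0, "az": -8.5, "tx": 0, "ty": 0, "tz": -0.00015, "claw": 0.02}
    - {"ax": 0, "ay": 0, "az": -17, "tx": 0, "ty": 0, "tz": -0.0003, "claw": 0.02}
    - {"ax": 0, "ay": 0, "az": -25.5, "tx": 0, "ty": 0, "tz": -0.00045, "claw": 0.02}
    - {"ax": 0, "ay": 0, "az": -34, "tx": 0, "ty": 0, "tz": -0.0006, "claw": 0.02}
    - {"ax": 0, "ay": 0, "az": -42.5, "tx": 0, "ty": 0, "tz": -0.0007, "claw": 0.02}

```text
clock: 10.7
tool_pos: [524.3, 284.6, 100.4]
orientation: [2.56, 1.818, 0.001]
ft_force: [1.2, -2.8, 2.9]
finger_gap: 30.8
```

Emit:
play_rows:
  targets:
    - {"ax": 0, "ay": 0, "az": -8.5, "tx": 0, "ty": 0, "tz": -0.00015, "claw": 0.02}
    - {"ax": 0, "ay": 0, "az": -17, "tx": 0, "ty": 0, "tz": -0.0003, "claw": 0.02}
    - {"ax": 0, "ay": 0, "az": -25.5, "tx": 0, "ty": 0, "tz": -0.00045, "claw": 0.02}
    - {"ax": 0, "ay": 0, "az": -34, "tx": 0, "ty": 0, "tz": -0.0006, "claw": 0.02}
    - {"ax": 0, "ay": 0, "az": -42.5, "tx": 0, "ty": 0, "tz": -0.0007, "claw": 0.02}

```text
clock: 11.2
tool_pos: [524.8, 284.4, 101.1]
orientation: [1.727, 2.621, 0.001]
ft_force: [2.6, -2.6, 2.9]
finger_gap: 31.2
```

```bash
python3 go.py
```

```text
t11.2 [524.8 284.4 101.1] yaw113.2 zt [ 0.002 -0.001 -1.   ] gap31.2 F [ 2.6 -2.6  2.9] j [-0.23  0.64 -0.55  1.79  0.44  0.83 -0.59]
```

Emit:
play_rows:
  targets:
    - {"ax": 0, "ay": 0, "az": -8.5, "tx": 0, "ty": 0, "tz": -0.00015, "claw": 0.02}
    - {"ax": 0, "ay": 0, "az": -17, "tx": 0, "ty": 0, "tz": -0.0003, "claw": 0.02}
    - {"ax": 0, "ay": 0, "az": -25.5, "tx": 0, "ty": 0, "tz": -0.00045, "claw": 0.02}
    - {"ax": 0, "ay": 0, "az": -34, "tx": 0, "ty": 0, "tz": -0.0006, "claw": 0.02}
    - {"ax": 0, "ay": 0, "az": -42.5, "tx": 0, "ty": 0, "tz": -0.0007, "claw": 0.02}

```text
clock: 11.7
tool_pos: [525.2, 284.7, 101.9]
orientation: [0.66, 3.069, 0.0]
ft_force: [4.6, -1.2, 1.3]
finger_gap: 31.0
```

Emit:
play_rows:
  targets:
    - {"ax": 0, "ay": 0, "az": -8.5, "tx": 0, "ty": 0, "tz": -0.00015, "claw": 0.02}
    - {"ax": 0, "ay": 0, "az": -17, "tx": 0, "ty": 0, "tz": -0.0003, "claw": 0.02}
    - {"ax": 0, "ay": 0, "az": -25.5, "tx": 0, "ty": 0, "tz": -0.00045, "claw": 0.02}
    - {"ax": 0, "ay": 0, "az": -34, "tx": 0, "ty": 0, "tz": -0.0006, "claw": 0.02}
    - {"ax": 0, "ay": 0, "az": -42.5, "tx": 0, "ty": 0, "tz": -0.0007, "claw": 0.02}

```text
clock: 12.2
tool_pos: [525.3, 285.1, 102.6]
orientation: [-0.497, 3.099, -0.0]
ft_force: [3.8, -0.3, 0.9]
finger_gap: 31.2
```

```bash
python3 go.py
```

```text
t12.2 [525.3 285.1 102.6] yaw-161.8 zt [ 0.003  0.    -1.   ] gap31.2 F [ 3.8 -0.3  0.9] j [-0.02  0.75 -0.94  1.78  0.73  0.99  0.63]
```

Turned 202°. Now regrasp: open, turn back, close again.

Emit:
play_rows:
  targets:
    - {"ax": 0, "ay": 0, "az": 0, "tx": -0.001, "ty": 0, "tz": 0, "claw": 0.04}
    - {"ax": 0, "ay": 0, "az": 0, "tx": -0.001, "ty": 0, "tz": 0, "claw": 0.045}
    - {"ax": 0, "ay": 0, "az": 8.5, "tx": -0.001, "ty": 0, "tz": 0, "claw": 0.045}
    - {"ax": 0, "ay": 0, "az": 17, "tx": -0.001, "ty": 0, "tz": 0, "claw": 0.045}
    - {"ax": 0, "ay": 0, "az": 25.5, "tx": -0.001, "ty": 0, "tz": 0, "claw": 0.045}

```text
clock: 12.7
tool_pos: [524.0, 285.8, 102.0]
orientation: [-0.222, -3.133, 0.0]
ft_force: [0.2, -0.8, -0.4]
finger_gap: 44.9
```

Emit:
play_rows:
  targets:
    - {"ax": 0, "ay": 0, "az": 8.5, "tx": 0, "ty": 0, "tz": 0, "claw": 0.045}
    - {"ax": 0, "ay": 0, "az": 17, "tx": 0, "ty": 0, "tz": 0, "claw": 0.045}
    - {"ax": 0, "ay": 0, "az": 25.5, "tx": 0, "ty": 0, "tz": 0, "claw": 0.045}
    - {"ax": 0, "ay": 0, "az": 34, "tx": 0, "ty": 0, "tz": 0, "claw": 0.045}
    - {"ax": 0, "ay": 0, "az": 42.5, "tx": 0, "ty": 0, "tz": 0, "claw": 0.045}

```text
clock: 13.2
tool_pos: [524.1, 285.9, 102.2]
orientation: [1.343, 2.84, 0.0]
ft_force: [-0.5, -0.2, -0.3]
finger_gap: 45.0
```

Emit:
play_rows:
  targets:
    - {"ax": 0, "ay": 0, "az": 8.5, "tx": 0, "ty": 0, "tz": 0, "claw": 0.045}
    - {"ax": 0, "ay": 0, "az": 17, "tx": 0, "ty": 0, "tz": 0, "claw": 0.045}
    - {"ax": 0, "ay": 0, "az": 25.5, "tx": 0, "ty": 0, "tz": 0, "claw": 0.045}
    - {"ax": 0, "ay": 0, "az": 34, "tx": 0, "ty": 0, "tz": 0, "claw": 0.045}
    - {"ax": 0, "ay": 0, "az": 42.5, "tx": 0, "ty": 0, "tz": 0, "claw": 0.045}

```text
clock: 13.7
tool_pos: [524.1, 286.0, 102.2]
orientation: [-2.281, -2.16, -0.001]
ft_force: [-0.9, 0.7, 0.5]
finger_gap: 45.3
```

Emit:
play_rows:
  targets:
    - {"ax": 0, "ay": 0, "az": 8.5, "tx": 0, "ty": 0, "tz": 0, "claw": 0.045}
    - {"ax": 0, "ay": 0, "az": 17, "tx": 0, "ty": 0, "tz": 0, "claw": 0.045}
    - {"ax": 0, "ay": 0, "az": 25.5, "tx": 0, "ty": 0, "tz": 0, "claw": 0.045}
    - {"ax": 0, "ay": 0, "az": 25.5, "tx": 0, "ty": 0, "tz": 0, "claw": 0.045}
    - {"ax": 0, "ay": 0, "az": 25.5, "tx": 0, "ty": 0, "tz": 0, "claw": 0.045}

```text
clock: 14.2
tool_pos: [524.1, 286.0, 102.2]
orientation: [2.691, 1.621, 0.0]
ft_force: [-0.3, -0.1, 0.1]
finger_gap: 45.1
```

```bash
python3 go.py 524,285.3,102,60
```

```text
t14.2 [524.1 286.  102.2] yaw62.1 zt [ 0. -0. -1.] gap45.1 F [-0.3 -0.1  0.1] j [-0.38  0.61 -0.31  1.79  0.25  0.78 -1.3 ]
524,285.3,102,60 t [-0.0007  0.0002  0.0002] a [ 0.02 -0.01  2.14]
```

Emit:
play_rows:
  targets:
    - {"ax": 0, "ay": 0, "az": 0, "tx": -0.0005, "ty": 0, "tz": 0, "claw": 0.035}
    - {"ax": 0, "ay": 0, "az": 0, "tx": -0.0005, "ty": 0, "tz": -0.0005, "claw": 0.025}
    - {"ax": 0, "ay": 0, "az": 0, "tx": -0.0005, "ty": 0, "tz": -0.001, "claw": 0.02}
    - {"ax": 0, "ay": 0, "az": 0, "tx": -0.0005, "ty": 0, "tz": -0.001, "claw": 0.02}
  force: 40

```text
clock: 14.6
tool_pos: [524.4, 285.0, 103.0]
orientation: [2.693, 1.617, 0.0]
ft_force: [1.7, -0.6, 0.3]
finger_gap: 30.7
```

Emit:
play_rows:
  targets:
    - {"ax": 0, "ay": 0, "az": -8.5, "tx": 0, "ty": 0, "tz": -0.00015, "claw": 0.02}
    - {"ax": 0, "ay": 0, "az": -17, "tx": 0, "ty": 0, "tz": -0.0003, "claw": 0.02}
    - {"ax": 0, "ay": 0, "az": -25.5, "tx": 0, "ty": 0, "tz": -0.00045, "claw": 0.02}
    - {"ax": 0, "ay": 0, "az": -34, "tx": 0, "ty": 0, "tz": -0.0006, "claw": 0.02}
    - {"ax": 0, "ay": 0, "az": -42.5, "tx": 0, "ty": 0, "tz": -0.0007, "claw": 0.02}

```text
clock: 15.1
tool_pos: [524.5, 284.8, 103.7]
orientation: [1.916, 2.489, 0.0]
ft_force: [1.3, -1.2, -1.6]
finger_gap: 31.3
```

Emit:
play_rows:
  targets:
    - {"ax": 0, "ay": 0, "az": -8.5, "tx": 0, "ty": 0, "tz": -0.00015, "claw": 0.02}
    - {"ax": 0, "ay": 0, "az": -17, "tx": 0, "ty": 0, "tz": -0.0003, "claw": 0.02}
    - {"ax": 0, "ay": 0, "az": -25.5, "tx": 0, "ty": 0, "tz": -0.00045, "claw": 0.02}
    - {"ax": 0, "ay": 0, "az": -34, "tx": 0, "ty": 0, "tz": -0.0006, "claw": 0.02}
    - {"ax": 0, "ay": 0, "az": -42.5, "tx": 0, "ty": 0, "tz": -0.0007, "claw": 0.02}

```text
clock: 15.6
tool_pos: [524.6, 284.9, 104.4]
orientation: [0.884, 3.014, -0.0]
ft_force: [2.0, -1.1, -0.1]
finger_gap: 30.8
```

```bash
python3 go.py
```

```text
t15.6 [524.6 284.9 104.4] yaw147.3 zt [ 0.001 -0.    -1.   ] gap30.8 F [ 2.  -1.1 -0.1] j [-0.13  0.68 -0.72  1.78  0.56  0.9  -0.11]
```

Emit:
play_rows:
  targets:
    - {"ax": 0, "ay": 0, "az": -8.5, "tx": 0, "ty": 0, "tz": -0.00015, "claw": 0.02}
    - {"ax": 0, "ay": 0, "az": -17, "tx": 0, "ty": 0, "tz": -0.0003, "claw": 0.02}
    - {"ax": 0, "ay": 0, "az": -25.5, "tx": 0, "ty": 0, "tz": -0.00045, "claw": 0.02}
    - {"ax": 0, "ay": 0, "az": -34, "tx": 0, "ty": 0, "tz": -0.0006, "claw": 0.02}
    - {"ax": 0, "ay": 0, "az": -42.5, "tx": 0, "ty": 0, "tz": -0.0007, "claw": 0.02}

```text
clock: 16.1
tool_pos: [524.7, 284.9, 105.1]
orientation: [-0.268, 3.129, -0.0]
ft_force: [2.1, 0.2, -1.1]
finger_gap: 31.1
```

Emit:
play_rows:
  targets:
    - {"ax": 0, "ay": 0, "az": -8.5, "tx": 0, "ty": 0, "tz": -0.0002, "claw": 0.02}
    - {"ax": 0, "ay": 0, "az": -17, "tx": 0, "ty": 0, "tz": -0.0004, "claw": 0.02}
    - {"ax": 0, "ay": 0, "az": -25, "tx": 0, "ty": 0, "tz": -0.0006, "claw": 0.02}
    - {"ax": 0, "ay": 0, "az": -25, "tx": 0, "ty": 0, "tz": -0.002, "claw": 0.02}

```text
clock: 16.5
tool_pos: [524.6, 285.0, 106.7]
orientation: [0.933, -3.0, -0.001]
ft_force: [2.7, 0.5, -1.7]
finger_gap: 31.3
```

```bash
python3 go.py
```

```text
t16.5 [524.6 285.  106.7] yaw-145.4 zt [-0.     0.001 -1.   ] gap31.3 F [ 2.7  0.5 -1.7] j [ 0.02  0.78 -1.02  1.78  0.77  1.04  0.88]
```

Free (no downward pull). Lift gently, watching the force.

Emit:
play_rows:
  targets:
    - {"ax": 0, "ay": 0, "az": 0, "tx": 0, "ty": 0, "tz": -0.002, "claw": 0.02}
    - {"ax": 0, "ay": 0, "az": 0, "tx": 0, "ty": 0, "tz": -0.005, "claw": 0.02}
    - {"ax": 0, "ay": 0, "az": 0, "tx": 0, "ty": 0, "tz": -0.008, "claw": 0.02}

```text
clock: 16.8
tool_pos: [523.8, 285.3, 115.5]
orientation: [0.928, -3.001, 0.0]
ft_force: [-0.7, 0.7, -0.3]
finger_gap: 31.0
```

Emit:
play_rows:
  targets:
    - {"ax": 0, "ay": 0, "az": 0, "tx": 0, "ty": 0, "tz": -0.015, "claw": 0.02}
    - {"ax": 0, "ay": 0, "az": 0, "tx": 0, "ty": 0, "tz": -0.035, "claw": 0.02}
    - {"ax": 0, "ay": 0, "az": 0, "tx": 0, "ty": 0, "tz": -0.06, "claw": 0.02}
    - {"ax": 0, "ay": 0, "az": 0, "tx": 0, "ty": 0, "tz": -0.08, "claw": 0.02}
    - {"ax": 0, "ay": 0, "az": 0, "tx": 0, "ty": 0, "tz": -0.09, "claw": 0.02}

```text
clock: 17.3
tool_pos: [524.2, 286.2, 208.0]
orientation: [-0.93, 2.998, 0.002]
ft_force: [0.5, 0.5, -0.4]
finger_gap: 31.0
```

```bash
python3 go.py 535,-174.2,200,86;python3 -c "
from h import *
grab('6')
cv2.imwrite('pics/c6b.png',cv2.resize(cv2.imread('pics/side6.png')[180:420,160:480],(800,600)))"
```

```text
t17.3 [524.2 286.2 208. ] yaw-145.5 zt [ 0.002  0.002 -1.   ] gap31.0 F [ 0.5  0.5 -0.4] j [ 0.06  0.68 -1.1   1.66  0.64  1.21  0.98]
535,-174.2,200,86 t [ 0.2517 -0.3857  0.0072] a [1.8000e-01 7.0000e-02 1.2847e+02]
```

View pics/c6b.png

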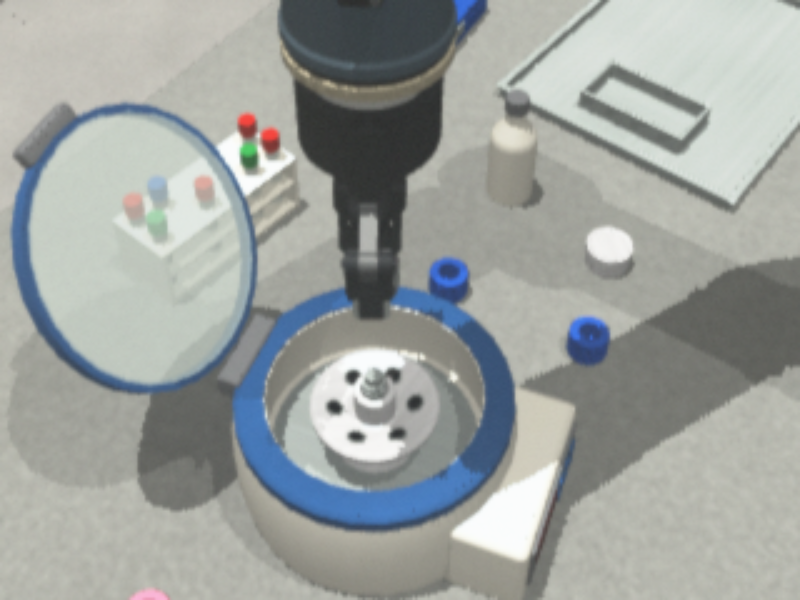

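Nut off, stud bare (crop (374,380)). I'll check from the depth picture how far the tips stand below the nut, since that sets the release height.

Run:
```python
from h import *
s,d,K,E=load("side6");C=cloud(d,K,E)
m=(np.linalg.norm(C[...,:2]-[524.2,285.7],axis=-1)<45)&(C[...,2]>150)&(C[...,2]<260)&(d>0)
q=C[m];print(len(q));
for a in range(195,240,3):
    k=q[(q[:,2]>=a)&(q[:,2]<a+3)];print(a,len(k),k.min(0).round() if len(k) else "",k.max(0).round() if len(k) else "")
cv2.imwrite("pics/c6d.png",cv2.resize(s[240:320,270:350,::-1],(600,600),interpolation=0))
```

```text
147
195 0  
198 0  
201 0  
204 0  
207 4 [504. 299. 208.] [518. 310. 210.]
210 9 [502. 279. 210.] [519. 310. 213.]
213 14 [502. 280. 214.] [519. 312. 216.]
216 22 [502. 279. 216.] [519. 311. 219.]
219 20 [502. 279. 219.] [519. 314. 222.]
222 16 [501. 278. 222.] [518. 314. 225.]
225 18 [501. 280. 225.] [511. 314. 228.]
228 19 [501. 274. 228.] [513. 314. 231.]
231 11 [503. 277. 231.] [512. 312. 234.]
234 6 [509. 275. 234.] [515. 282. 236.]
237 0
```

View pics/c6d.png

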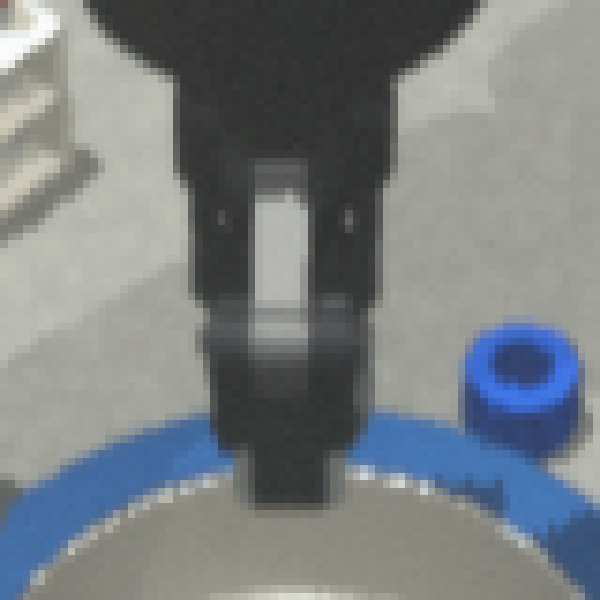

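The fingertips stand about 4 mm below the nut's underside, so in the dish it would drop by that much. I'll lower it back over the stud, which keeps it captive, until it touches. Then I'll regrip it 4 mm higher.

Emit:
play_rows:
  targets:
    - {"ax": 0, "ay": 0, "az": 0, "tx": 0, "ty": 0, "tz": 0.03, "claw": 0.02}
    - {"ax": 0, "ay": 0, "az": 0, "tx": 0, "ty": 0, "tz": 0.06, "claw": 0.02}
    - {"ax": 0, "ay": 0, "az": 0, "tx": 0, "ty": 0, "tz": 0.08, "claw": 0.02}
    - {"ax": 0, "ay": 0, "az": 0, "tx": 0, "ty": 0, "tz": 0.088, "claw": 0.02}
    - {"ax": 0, "ay": 0, "az": 0, "tx": 0, "ty": 0, "tz": 0.088, "claw": 0.02}

```text
clock: 17.9
tool_pos: [523.4, 284.8, 115.7]
orientation: [0.931, -2.998, 0.001]
ft_force: [0.2, -0.3, 0.9]
finger_gap: 31.2
```

Emit:
play_rows:
  targets:
    - {"ax": 0, "ay": 0, "az": 0, "tx": 0, "ty": 0, "tz": 0.004, "claw": 0.02}
    - {"ax": 0, "ay": 0, "az": 0, "tx": 0, "ty": 0, "tz": 0.007, "claw": 0.02}
    - {"ax": 0, "ay": 0, "az": 0, "tx": 0, "ty": 0, "tz": 0.009, "claw": 0.02}

```text
clock: 18.2
tool_pos: [524.5, 285.3, 108.5]
orientation: [-0.93, 3.0, 0.0]
ft_force: [1.1, -0.4, 0.2]
finger_gap: 31.7
```

```bash
python3 go.py
```

```text
t18.2 [524.5 285.3 108.5] yaw-145.5 zt [ 0.001  0.    -1.   ] gap31.7 F [ 1.1 -0.4  0.2] j [ 0.02  0.78 -1.02  1.77  0.77  1.04  0.88]
```

Emit:
play_rows:
  targets:
    - {"ax": 0, "ay": 0, "az": 0, "tx": 0, "ty": 0, "tz": 0.001, "claw": 0.02}
    - {"ax": 0, "ay": 0, "az": 0, "tx": 0, "ty": 0, "tz": 0.002, "claw": 0.02}
    - {"ax": 0, "ay": 0, "az": 0, "tx": 0, "ty": 0, "tz": 0.003, "claw": 0.02}
    - {"ax": 0, "ay": 0, "az": 0, "tx": 0, "ty": 0, "tz": 0.003, "claw": 0.02}

```text
clock: 18.6
tool_pos: [524.6, 285.3, 105.2]
orientation: [-0.93, 3.0, 0.0]
ft_force: [3.1, 0.0, 0.7]
finger_gap: 31.1
```

Emit:
play_rows:
  targets:
    - {"ax": 0, "ay": 0, "az": 0, "tx": 0, "ty": 0, "tz": 0.001, "claw": 0.02}
    - {"ax": 0, "ay": 0, "az": 0, "tx": 0, "ty": 0, "tz": 0.0015, "claw": 0.02}

```text
clock: 18.8
tool_pos: [524.6, 285.5, 104.6]
orientation: [-0.93, 2.999, -0.0]
ft_force: [-0.3, -4.0, 13.8]
finger_gap: 31.1
```

```bash
python3 go.py
```

```text
t18.8 [524.6 285.5 104.6] yaw-145.5 zt [ 0.001  0.    -1.   ] gap31.1 F [-0.3 -4.  13.8] j [ 0.02  0.78 -1.02  1.78  0.77  1.04  0.87]
```

Contact at the thread's start. Release, raise 4 mm, and regrip.

Emit:
play_rows:
  targets:
    - {"ax": 0, "ay": 0, "az": 0, "tx": 0, "ty": 0, "tz": -0.0008, "claw": 0.02}
    - {"ax": 0, "ay": 0, "az": 0, "tx": 0, "ty": 0, "tz": -0.0008, "claw": 0.034}
    - {"ax": 0, "ay": 0, "az": 0, "tx": 0, "ty": 0, "tz": -0.0008, "claw": 0.04}
    - {"ax": 0, "ay": 0, "az": 0, "tx": 0, "ty": 0, "tz": -0.003, "claw": 0.042}
    - {"ax": 0, "ay": 0, "az": 0, "tx": 0, "ty": 0, "tz": -0.0055, "claw": 0.042}

```text
clock: 19.3
tool_pos: [523.8, 285.2, 109.0]
orientation: [0.931, -3.0, -0.0]
ft_force: [0.7, -0.1, -0.5]
finger_gap: 42.4
```

```bash
python3 go.py;python3 -c "
from h import *
grab('7')
cv2.imwrite('pics/c7b.png',cv2.resize(cv2.imread('pics/side7.png')[280:370,260:360],(667,600)))"
```

```text
t19.3 [523.8 285.2 109. ] yaw-145.5 zt [-0.001 -0.    -1.   ] gap42.4 F [ 0.7 -0.1 -0.5] j [ 0.02  0.78 -1.02  1.77  0.76  1.05  0.88]
```

View pics/c7b.png

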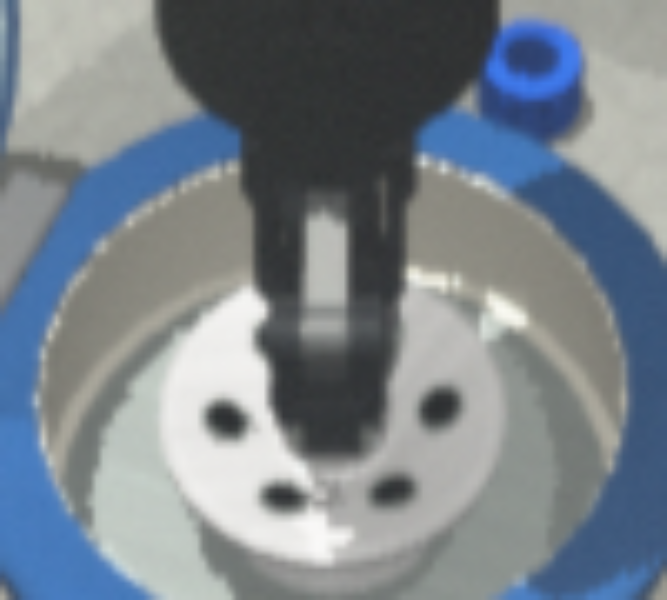

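The finger hides the nut in this view, so I'll grip and read gap and force.

Emit:
play_rows:
  targets:
    - {"ax": 0, "ay": 0, "az": 0, "tx": 0, "ty": 0, "tz": -0.001, "claw": 0.035}
    - {"ax": 0, "ay": 0, "az": 0, "tx": 0, "ty": 0, "tz": -0.001, "claw": 0.025}
    - {"ax": 0, "ay": 0, "az": 0, "tx": 0, "ty": 0, "tz": -0.0015, "claw": 0.02}
    - {"ax": 0, "ay": 0, "az": 0, "tx": 0, "ty": 0, "tz": -0.0015, "claw": 0.02}
  force: 40

```text
clock: 19.8
tool_pos: [524.2, 285.2, 110.6]
orientation: [0.931, -3.001, 0.0]
ft_force: [0.2, 0.7, -0.7]
finger_gap: 30.7
```

Emit:
play_rows:
  targets:
    - {"ax": 0, "ay": 0, "az": -8.5, "tx": 0, "ty": 0, "tz": -0.0002, "claw": 0.02}
    - {"ax": 0, "ay": 0, "az": -17, "tx": 0, "ty": 0, "tz": -0.0004, "claw": 0.02}
    - {"ax": 0, "ay": 0, "az": -25, "tx": 0, "ty": 0, "tz": -0.0006, "claw": 0.02}
    - {"ax": 0, "ay": 0, "az": -25, "tx": 0, "ty": 0, "tz": -0.0015, "claw": 0.02}

```text
clock: 20.2
tool_pos: [524.1, 284.9, 111.6]
orientation: [1.56, -2.726, -0.001]
ft_force: [1.5, -0.3, -1.2]
finger_gap: 30.8
```

```bash
python3 go.py
```

```text
t20.2 [524.1 284.9 111.6] yaw-120.4 zt [-0.001 -0.    -1.   ] gap30.8 F [ 1.5 -0.3 -1.2] j [ 0.06  0.82 -1.13  1.77  0.83  1.11  1.26]
```

Emit:
play_rows:
  targets:
    - {"ax": 0, "ay": 0, "az": 0, "tx": 0, "ty": 0, "tz": -0.003, "claw": 0.02}
    - {"ax": 0, "ay": 0, "az": 0, "tx": 0, "ty": 0, "tz": -0.01, "claw": 0.02}
    - {"ax": 0, "ay": 0, "az": 0, "tx": 0, "ty": 0, "tz": -0.03, "claw": 0.02}
    - {"ax": 0, "ay": 0, "az": 8, "tx": 0, "ty": 0, "tz": -0.055, "claw": 0.02}
    - {"ax": 0, "ay": 0, "az": 16, "tx": 0, "ty": 0, "tz": -0.08, "claw": 0.02}

```text
clock: 20.7
tool_pos: [523.7, 285.7, 193.5]
orientation: [1.153, -2.922, -0.001]
ft_force: [0.2, -0.4, -0.7]
finger_gap: 30.8
```

Emit:
play_rows:
  targets:
    - {"ax": 0, "ay": 0, "az": 8.5, "tx": 0, "ty": 0, "tz": 0, "claw": 0.02}
    - {"ax": 0, "ay": 0, "az": 17, "tx": 0, "ty": 0, "tz": 0, "claw": 0.02}
    - {"ax": 0, "ay": 0, "az": 25.5, "tx": 0, "ty": 0, "tz": 0, "claw": 0.02}
    - {"ax": 0, "ay": 0, "az": 34, "tx": 0, "ty": 0, "tz": 0, "claw": 0.02}
    - {"ax": 0, "ay": 0, "az": 42.5, "tx": 0, "ty": 0, "tz": 0, "claw": 0.02}

```text
clock: 21.2
tool_pos: [523.9, 285.8, 193.0]
orientation: [-0.014, 3.141, 0.001]
ft_force: [-0.4, 1.2, -0.9]
finger_gap: 30.3
```

```bash
python3 go.py 535,-174.2,190,86
```

```text
t21.2 [523.9 285.8 193. ] yaw-179.5 zt [ 0.001  0.001 -1.   ] gap30.3 F [-0.4  1.2 -0.9] j [-0.01  0.63 -0.94  1.68  0.56  1.12  0.47]
535,-174.2,190,86 t [-0.0069 -0.4601  0.0027] a [ 7.000e-02 -0.000e+00  9.452e+01]
```

Emit:
play_rows:
  targets:
    - {"ax": 0, "ay": 0, "az": 8.5, "tx": -0.001, "ty": -0.035, "tz": 0, "claw": 0.02}
    - {"ax": 0, "ay": 0, "az": 17, "tx": -0.002, "ty": -0.08, "tz": 0, "claw": 0.02}
    - {"ax": 0, "ay": 0, "az": 25.5, "tx": -0.003, "ty": -0.125, "tz": 0, "claw": 0.02}
    - {"ax": 0, "ay": 0, "az": 34, "tx": -0.004, "ty": -0.17, "tz": 0, "claw": 0.02}
    - {"ax": 0, "ay": 0, "az": 42.5, "tx": -0.005, "ty": -0.2, "tz": 0, "claw": 0.02}

```text
clock: 21.7
tool_pos: [532.4, 82.2, 192.8]
orientation: [1.129, 2.931, -0.001]
ft_force: [1.0, 0.3, -0.3]
finger_gap: 31.4
```

Emit:
play_rows:
  targets:
    - {"ax": 0, "ay": 0, "az": 0, "tx": 0, "ty": 0, "tz": 0, "claw": 0.02}
    - {"ax": 0, "ay": 0, "az": 0, "tx": 0, "ty": 0, "tz": 0, "claw": 0.02}

```text
clock: 21.9
tool_pos: [532.7, 85.5, 193.0]
orientation: [1.115, 2.936, 0.001]
ft_force: [-0.6, 0.9, -0.2]
finger_gap: 30.9
```

```bash
python3 go.py 535,-174.2,190,86
```

```text
t21.9 [532.7  85.5 193. ] yaw138.4 zt [ 0.001  0.    -1.   ] gap30.9 F [-0.6  0.9 -0.2] j [ 0.28  0.5  -0.78  1.83  0.42  0.98  0.17]
535,-174.2,190,86 t [-0.1742 -0.1927  0.0028] a [ 0.08  0.   52.4 ]
```

Emit:
play_rows:
  targets:
    - {"ax": 0, "ay": 0, "az": 8.5, "tx": -0.025, "ty": -0.028, "tz": 0, "claw": 0.02}
    - {"ax": 0, "ay": 0, "az": 17, "tx": -0.055, "ty": -0.061, "tz": 0, "claw": 0.02}
    - {"ax": 0, "ay": 0, "az": 25.5, "tx": -0.085, "ty": -0.094, "tz": 0, "claw": 0.02}
    - {"ax": 0, "ay": 0, "az": 34, "tx": -0.115, "ty": -0.127, "tz": 0, "claw": 0.02}
    - {"ax": 0, "ay": 0, "az": 42.5, "tx": -0.14, "ty": -0.155, "tz": 0, "claw": 0.02}

```text
clock: 22.4
tool_pos: [535.1, -123.8, 192.6]
orientation: [2.107, 2.33, 0.002]
ft_force: [0.2, 0.5, -0.6]
finger_gap: 31.3
```

Emit:
play_rows:
  targets:
    - {"ax": 0, "ay": 0, "az": 7, "tx": 0, "ty": 0, "tz": 0, "claw": 0.02}
    - {"ax": 0, "ay": 0, "az": 10, "tx": 0, "ty": 0, "tz": 0, "claw": 0.02}
    - {"ax": 0, "ay": 0, "az": 10, "tx": 0, "ty": 0, "tz": 0, "claw": 0.02}

```text
clock: 22.7
tool_pos: [535.3, -121.5, 192.5]
orientation: [2.296, 2.145, 0.002]
ft_force: [0.6, -0.0, -0.7]
finger_gap: 31.0
```

```bash
python3 go.py 535,-174.2,60,86
python3 - <<'E'
from h import *
grab('8')
p,d,K,E=load("top8");C=cloud(d,K,E)
cv2.imwrite("pics/c8.png",cv2.resize(p[200:350,340:540,::-1],(800,600),interpolation=2))
E
```

```text
t22.7 [ 535.3 -121.5  192.5] yaw86.1 zt [ 0.001  0.001 -1.   ] gap31.0 F [ 0.6 -0.  -0.7] j [ 0.49  0.46 -0.52  1.82  0.28  0.94 -0.22]
535,-174.2,60,86 t [-0.0528  0.0031  0.1325] a [ 0.06 -0.06  0.1 ]
```

View pics/c8.png

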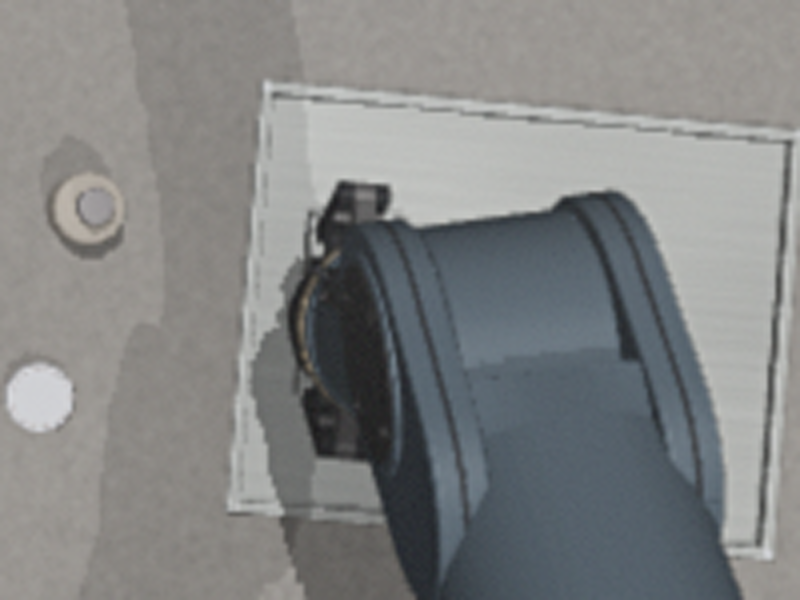

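The arm hides the dish here, so I'll take the dish's placed position from the earlier picture top4.

Run:
```python
from h import *
p,d,K,E=load("top4");C=cloud(d,K,E)
m=((C[...,2]>14)&(C[...,2]<33)).astype(np.uint8);m[:240]=0;m[315:]=0;m[:,:408]=0;m[:,450:]=0
n,l,st,_=cv2.connectedComponentsWithStats(m);i=1+np.argmax(st[1:,4]);ys,xs=np.nonzero(l==i);W=np.array([plane(K,E,x,y,23)[:2] for x,y in zip(xs,ys)],np.float32);print("dish",st[i],cv2.minAreaRect(W))
cv2.imwrite("pics/c4e.png",cv2.resize(p[240:320,400:460,::-1],(450,600),interpolation=0))
```

```text
dish [414 252  29  49 263] ((534.2569580078125, -174.546630859375), (60.663265228271484, 111.00308227539062), 85.9857406616211)
```

View pics/c4e.png

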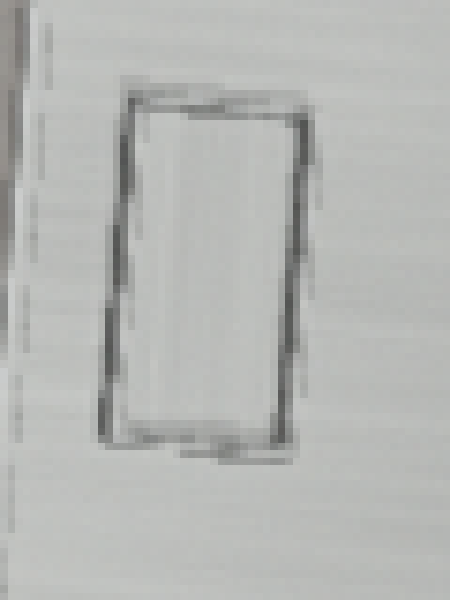

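The dish is at (534,-174.5), yaw -4°, as planned.

Emit:
play_rows:
  targets:
    - {"ax": 0, "ay": 0, "az": 0, "tx": -0.025, "ty": 0.001, "tz": 0, "claw": 0.02}
    - {"ax": 0, "ay": 0, "az": 0, "tx": -0.053, "ty": 0.002, "tz": 0.02, "claw": 0.02}
    - {"ax": 0, "ay": 0, "az": 0, "tx": -0.053, "ty": 0.002, "tz": 0.06, "claw": 0.02}
    - {"ax": 0, "ay": 0, "az": 0, "tx": -0.053, "ty": 0.002, "tz": 0.105, "claw": 0.02}
    - {"ax": 0, "ay": 0, "az": 0, "tx": -0.053, "ty": 0.002, "tz": 0.14, "claw": 0.02}

```text
clock: 23.3
tool_pos: [532.6, -175.6, 50.2]
orientation: [-2.294, -2.144, -0.001]
ft_force: [0.7, -0.9, -0.7]
finger_gap: 31.2
```

Emit:
play_rows:
  targets:
    - {"ax": 0, "ay": 0, "az": 0, "tx": 0, "ty": 0, "tz": 0.01, "claw": 0.02}
    - {"ax": 0, "ay": 0, "az": 0, "tx": 0, "ty": 0, "tz": 0.015, "claw": 0.02}
    - {"ax": 0, "ay": 0, "az": 0, "tx": 0, "ty": 0, "tz": 0.015, "claw": 0.02}

```text
clock: 23.6
tool_pos: [533.7, -176.1, 37.8]
orientation: [2.296, 2.143, 0.001]
ft_force: [0.1, 0.7, -0.5]
finger_gap: 30.8
```

```bash
python3 go.py 534.3,-174.5,9,86;python3 -c "
from h import *
grab('9')
cv2.imwrite('pics/c9b.png',cv2.resize(cv2.imread('pics/side9.png')[140:260,370:530],(800,600)))"
```

```text
t23.6 [ 533.7 -176.1   37.8] yaw86.0 zt [ 0.001  0.    -1.   ] gap30.8 F [ 0.1  0.7 -0.5] j [ 0.5   0.68 -0.41  1.93  0.44  0.62 -0.26]
534.3,-174.5,9,86 t [0.0016 0.0005 0.0288] a [ 0.06 -0.01  0.04]
```

View pics/c9b.png

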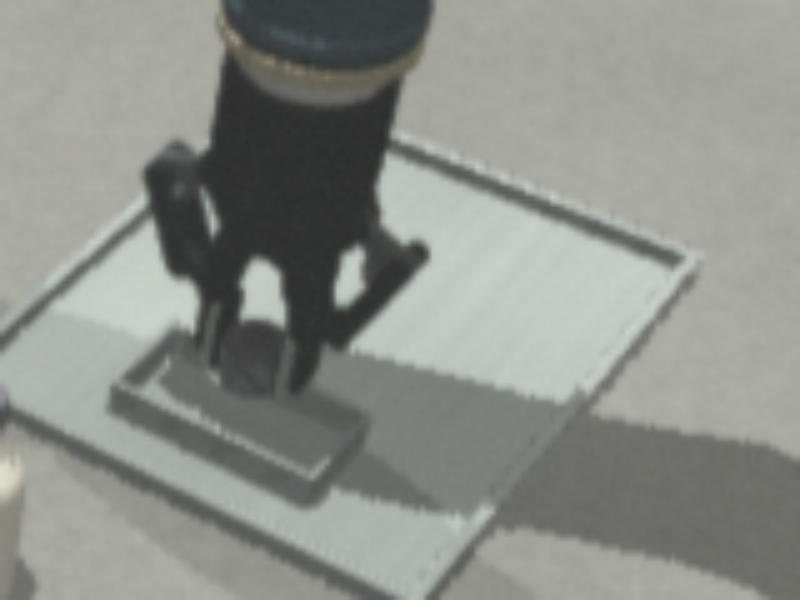

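The nut is held level, its underside level with the fingertips (crop (258,360)), above the dish.

Emit:
play_rows:
  targets:
    - {"ax": 0, "ay": 0, "az": 0, "tx": 0.0015, "ty": 0, "tz": 0.012, "claw": 0.02}
    - {"ax": 0, "ay": 0, "az": 0, "tx": 0.0015, "ty": 0, "tz": 0.02, "claw": 0.02}
    - {"ax": 0, "ay": 0, "az": 0, "tx": 0.0015, "ty": 0, "tz": 0.026, "claw": 0.02}
    - {"ax": 0, "ay": 0, "az": 0, "tx": 0.0015, "ty": 0, "tz": 0.028, "claw": 0.02}
    - {"ax": 0, "ay": 0, "az": 0, "tx": 0.0015, "ty": 0, "tz": 0.028, "claw": 0.02}

```text
clock: 24.2
tool_pos: [532.7, -174.9, 8.6]
orientation: [-2.297, -2.142, 0.001]
ft_force: [0.5, 0.5, 0.1]
finger_gap: 30.6
```

Emit:
play_rows:
  targets:
    - {"ax": 0, "ay": 0, "az": 0, "tx": 0, "ty": 0, "tz": 0.001, "claw": 0.02}
    - {"ax": 0, "ay": 0, "az": 0, "tx": 0, "ty": 0, "tz": 0.0015, "claw": 0.02}
    - {"ax": 0, "ay": 0, "az": 0, "tx": 0, "ty": 0, "tz": 0.0015, "claw": 0.02}

```text
clock: 24.5
tool_pos: [533.0, -175.1, 7.7]
orientation: [2.298, 2.142, 0.0]
ft_force: [-0.6, 0.2, -0.7]
finger_gap: 31.1
```

```bash
python3 go.py
```

```text
t24.5 [ 533.  -175.1    7.7] yaw86.0 zt [ 0. -0. -1.] gap31.1 F [-0.6  0.2 -0.7] j [ 0.47  0.72 -0.37  1.95  0.47  0.56 -0.29]
```

Emit:
play_rows:
  targets:
    - {"ax": 0, "ay": 0, "az": 0, "tx": 0, "ty": 0, "tz": 0.001, "claw": 0.02}
    - {"ax": 0, "ay": 0, "az": 0, "tx": 0, "ty": 0, "tz": 0.001, "claw": 0.02}

```text
clock: 24.7
tool_pos: [533.1, -175.2, 7.3]
orientation: [2.298, 2.141, -0.0]
ft_force: [-1.7, -0.2, 7.7]
finger_gap: 30.5
```

```bash
python3 go.py
```

```text
t24.7 [ 533.1 -175.2    7.3] yaw86.0 zt [ 0.001 -0.001 -1.   ] gap30.5 F [-1.7 -0.2  7.7] j [ 0.47  0.72 -0.37  1.95  0.47  0.55 -0.29]
```

Contact as predicted. Release to about 50 mm and rise.

Emit:
play_rows:
  targets:
    - {"ax": 0, "ay": 0, "az": 0, "tx": 0, "ty": 0, "tz": -0.0003, "claw": 0.032}
    - {"ax": 0, "ay": 0, "az": 0, "tx": 0, "ty": 0, "tz": -0.0003, "claw": 0.036}
    - {"ax": 0, "ay": 0, "az": 0, "tx": 0, "ty": 0, "tz": -0.0003, "claw": 0.044}
    - {"ax": 0, "ay": 0, "az": 0, "tx": 0, "ty": 0, "tz": -0.0003, "claw": 0.046}
    - {"ax": 0, "ay": 0, "az": 0, "tx": 0, "ty": 0, "tz": -0.0003, "claw": 0.046}

```text
clock: 25.2
tool_pos: [532.9, -175.0, 6.8]
orientation: [-2.298, -2.142, 0.0]
ft_force: [0.1, 0.4, 0.1]
finger_gap: 46.0
```

Emit:
play_rows:
  targets:
    - {"ax": 0, "ay": 0, "az": 0, "tx": 0, "ty": 0, "tz": -0.02, "claw": 0.046}
    - {"ax": 0, "ay": 0, "az": 0, "tx": 0, "ty": 0, "tz": -0.065, "claw": 0.046}
    - {"ax": 0, "ay": 0, "az": 0, "tx": 0, "ty": 0, "tz": -0.11, "claw": 0.046}
    - {"ax": 0, "ay": 0, "az": 0, "tx": 0, "ty": 0, "tz": -0.16, "claw": 0.046}
    - {"ax": 0, "ay": 0, "az": 0, "tx": 0, "ty": 0, "tz": -0.19, "claw": 0.046}

```text
clock: 25.7
tool_pos: [533.9, -174.9, 200.6]
orientation: [2.296, 2.14, 0.003]
ft_force: [0.3, 0.4, -0.3]
finger_gap: 46.4
```

```bash
python3 go.py 524,285.3,195,86;python3 -c "
from h import *
grab('10')
cv2.imwrite('pics/c10.png',cv2.resize(cv2.imread('pics/side10.png')[140:260,370:530],(800,600)))"
```

```text
t25.7 [ 533.9 -174.9  200.6] yaw86.0 zt [ 0.004 -0.001 -1.   ] gap46.4 F [ 0.3  0.4 -0.3] j [ 0.59  0.47 -0.53  1.78  0.28  0.97 -0.12]
524,285.3,195,86 t [ 0.4584 -0.0421  0.0052] a [ 0.2   0.03 -0.02]
```

View pics/c10.png

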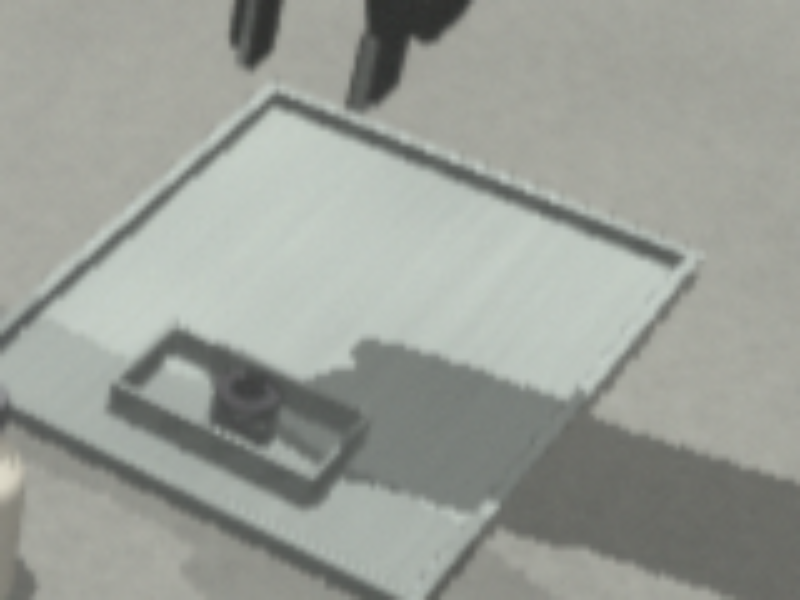

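The nut sits upright in the dish (crop (248,405)). Next the rotor.

Emit:
play_rows:
  targets:
    - {"ax": 0, "ay": 0, "az": 0, "tx": 0.24, "ty": -0.022, "tz": 0, "claw": 0.044}
    - {"ax": 0, "ay": 0, "az": 0, "tx": 0.24, "ty": -0.022, "tz": 0, "claw": 0.044}
    - {"ax": 0, "ay": 0, "az": 0, "tx": 0.24, "ty": -0.022, "tz": 0, "claw": 0.044}
    - {"ax": 0, "ay": 0, "az": 0, "tx": 0.24, "ty": -0.022, "tz": 0, "claw": 0.044}
    - {"ax": 0, "ay": 0, "az": 0, "tx": 0.24, "ty": -0.022, "tz": 0, "claw": 0.044}

```text
clock: 26.3
tool_pos: [527.0, 68.8, 196.3]
orientation: [-2.296, -2.143, 0.0]
ft_force: [0.5, -0.1, -0.3]
finger_gap: 44.2
```

Emit:
play_rows:
  targets:
    - {"ax": 0, "ay": 0, "az": 0, "tx": 0.05, "ty": -0.0045, "tz": 0, "claw": 0.044}
    - {"ax": 0, "ay": 0, "az": 0, "tx": 0.1, "ty": -0.009, "tz": 0, "claw": 0.044}
    - {"ax": 0, "ay": 0, "az": 0, "tx": 0.15, "ty": -0.014, "tz": 0, "claw": 0.044}
    - {"ax": 0, "ay": 0, "az": 0, "tx": 0.19, "ty": -0.018, "tz": 0, "claw": 0.044}
    - {"ax": 0, "ay": 0, "az": 0, "tx": 0.216, "ty": -0.02, "tz": 0, "claw": 0.044}

```text
clock: 26.8
tool_pos: [521.6, 286.7, 196.0]
orientation: [-2.293, -2.145, 0.0]
ft_force: [1.2, -0.3, -1.0]
finger_gap: 44.2
```

Emit:
play_rows:
  targets:
    - {"ax": 0, "ay": 0, "az": 0, "tx": 0, "ty": 0, "tz": 0, "claw": 0.044}
    - {"ax": 0, "ay": 0, "az": 0, "tx": 0, "ty": 0, "tz": 0, "claw": 0.044}

```text
clock: 27.0
tool_pos: [522.6, 282.8, 195.9]
orientation: [-2.297, -2.143, 0.003]
ft_force: [-0.1, -0.4, 0.5]
finger_gap: 43.6
```

```bash
python3 go.py 524,285.3,100,86
```

```text
t27.0 [522.6 282.8 195.9] yaw86.0 zt [-0.001 -0.001 -1.   ] gap43.6 F [-0.1 -0.4  0.5] j [-0.22  0.53 -0.55  1.69  0.32  1.01 -0.95]
524,285.3,100,86 t [0.0027 0.0013 0.0959] a [-0.07  0.06  0.04]
```

Emit:
play_rows:
  targets:
    - {"ax": 0, "ay": 0, "az": 0, "tx": 0.0025, "ty": 0.0015, "tz": 0.02, "claw": 0.042}
    - {"ax": 0, "ay": 0, "az": 0, "tx": 0.0025, "ty": 0.0015, "tz": 0.05, "claw": 0.042}
    - {"ax": 0, "ay": 0, "az": 0, "tx": 0.0025, "ty": 0.0015, "tz": 0.08, "claw": 0.042}
    - {"ax": 0, "ay": 0, "az": 0, "tx": 0.0025, "ty": 0.0015, "tz": 0.096, "claw": 0.042}
    - {"ax": 0, "ay": 0, "az": 0, "tx": 0.0025, "ty": 0.0015, "tz": 0.096, "claw": 0.042}

```text
clock: 27.5
tool_pos: [523.9, 282.1, 98.3]
orientation: [-2.3, -2.14, 0.008]
ft_force: [-0.4, 0.4, 1.1]
finger_gap: 42.1
```

```bash
python3 go.py 524,285.3,88,86
```

```text
t27.5 [523.9 282.1  98.3] yaw85.9 zt [-0.004 -0.004 -1.   ] gap42.1 F [-0.4  0.4  1.1] j [-0.26  0.64 -0.5   1.79  0.4   0.82 -1.03]
524,285.3,88,86 t [ 0.0032 -0.0001  0.0103] a [-0.21  0.22 -0.14]
```

Emit:
play_rows:
  targets:
    - {"ax": 0, "ay": 0, "az": 0, "tx": 0, "ty": 0, "tz": 0, "claw": 0.04}
    - {"ax": 0, "ay": 0, "az": 0, "tx": 0, "ty": 0, "tz": 0.004, "claw": 0.04}
    - {"ax": 0, "ay": 0, "az": 0, "tx": 0, "ty": 0, "tz": 0.008, "claw": 0.04}
    - {"ax": 0, "ay": 0, "az": 0, "tx": 0, "ty": 0, "tz": 0.01, "claw": 0.038}
    - {"ax": 0, "ay": 0, "az": 0, "tx": 0, "ty": 0, "tz": 0.01, "claw": 0.035}

```text
clock: 28.0
tool_pos: [524.7, 285.1, 90.8]
orientation: [2.298, 2.142, -0.0]
ft_force: [-0.6, 0.2, 0.3]
finger_gap: 35.1
```

```bash
python3 go.py 524,285.3,86.5,86
```

```text
t28.0 [524.7 285.1  90.8] yaw86.0 zt [ 0. -0. -1.] gap35.1 F [-0.6  0.2  0.3] j [-0.27  0.65 -0.49  1.8   0.41  0.8  -1.04]
524,285.3,86.5,86 t [ 0.0001 -0.0008  0.0043] a [ 0.    0.   -0.03]
```

Emit:
play_rows:
  targets:
    - {"ax": 0, "ay": 0, "az": 0, "tx": 0, "ty": -0.0005, "tz": 0.002, "claw": 0.034}
    - {"ax": 0, "ay": 0, "az": 0, "tx": 0, "ty": -0.0005, "tz": 0.004, "claw": 0.032}
    - {"ax": 0, "ay": 0, "az": 0, "tx": 0, "ty": -0.0005, "tz": 0.004, "claw": 0.031}

```text
clock: 28.3
tool_pos: [524.2, 285.2, 86.7]
orientation: [-2.298, -2.142, 0.0]
ft_force: [0.2, -0.0, -0.7]
finger_gap: 31.0
```

```bash
python3 go.py 524,285.3,86.5,86
```

```text
t28.3 [524.2 285.2  86.7] yaw86.0 zt [-0. -0. -1.] gap31.0 F [ 0.2 -0.  -0.7] j [-0.27  0.65 -0.49  1.8   0.42  0.79 -1.04]
524,285.3,86.5,86 t [ 0.0001 -0.0002  0.0002] a [-0.01  0.01 -0.02]
```

Emit:
play_rows:
  targets:
    - {"ax": 0, "ay": 0, "az": 0, "tx": 0, "ty": 0, "tz": 0, "claw": 0.026}
    - {"ax": 0, "ay": 0, "az": 0, "tx": 0, "ty": 0, "tz": -0.0005, "claw": 0.02}
    - {"ax": 0, "ay": 0, "az": 0, "tx": 0, "ty": 0, "tz": -0.0005, "claw": 0.015}
    - {"ax": 0, "ay": 0, "az": 0, "tx": 0, "ty": 0, "tz": -0.0005, "claw": 0.015}
  force: 60

```text
clock: 28.7
tool_pos: [524.3, 285.2, 87.3]
orientation: [-2.298, -2.142, 0.0]
ft_force: [0.4, 0.6, -1.6]
finger_gap: 26.6
```

```bash
python3 go.py
```

```text
t28.7 [524.3 285.2  87.3] yaw86.0 zt [-0. -0. -1.] gap26.6 F [ 0.4  0.6 -1.6] j [-0.27  0.65 -0.49  1.8   0.42  0.79 -1.04]
```

Emit:
play_rows:
  targets:
    - {"ax": 0, "ay": 0, "az": 0, "tx": 0, "ty": 0, "tz": -0.004, "claw": 0.015}
    - {"ax": 0, "ay": 0, "az": 0, "tx": 0, "ty": 0, "tz": -0.01, "claw": 0.015}
    - {"ax": 0, "ay": 0, "az": 0, "tx": 0, "ty": 0, "tz": -0.018, "claw": 0.015}
    - {"ax": 0, "ay": 0, "az": 0, "tx": 0, "ty": 0, "tz": -0.026, "claw": 0.015}

```text
clock: 29.1
tool_pos: [524.1, 285.3, 114.2]
orientation: [-2.298, -2.142, 0.0]
ft_force: [0.5, 0.6, -2.6]
finger_gap: 26.5
```

Emit:
play_rows:
  targets:
    - {"ax": 0, "ay": 0, "az": 0, "tx": 0, "ty": 0, "tz": -0.015, "claw": 0.015}
    - {"ax": 0, "ay": 0, "az": 0, "tx": 0, "ty": 0, "tz": -0.035, "claw": 0.015}
    - {"ax": 0, "ay": 0, "az": 0, "tx": 0, "ty": 0, "tz": -0.06, "claw": 0.015}
    - {"ax": 0, "ay": 0, "az": 0, "tx": 0, "ty": 0, "tz": -0.085, "claw": 0.015}
    - {"ax": 0, "ay": 0, "az": 0, "tx": 0, "ty": 0, "tz": -0.1, "claw": 0.015}

```text
clock: 29.6
tool_pos: [524.5, 285.8, 216.1]
orientation: [2.298, 2.142, 0.004]
ft_force: [0.3, 0.7, -2.2]
finger_gap: 26.1
```

```bash
python3 go.py 528.5,-273.7,213,86;python3 -c "
from h import *
grab('11')
cv2.imwrite('pics/c11.png',cv2.resize(cv2.imread('pics/side11.png')[180:420,160:480],(800,600)))"
```

```text
t29.6 [524.5 285.8 216.1] yaw86.0 zt [ 0.002  0.001 -1.   ] gap26.1 F [ 0.3  0.7 -2.2] j [-0.22  0.51 -0.56  1.66  0.31  1.05 -0.94]
528.5,-273.7,213,86 t [-0.5578  0.0432  0.0024] a [ 0.11 -0.09 -0.01]
```

View pics/c11.png

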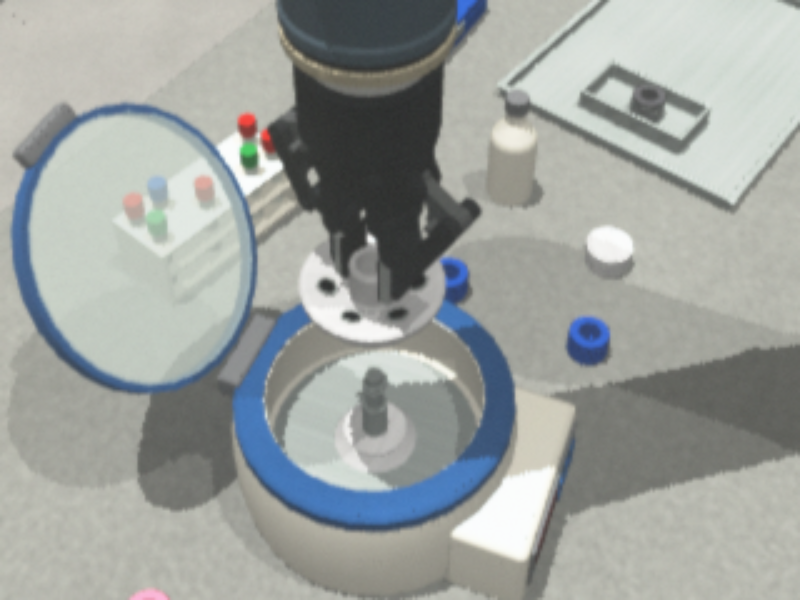

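The rotor is off and held level (crop (370,285)), with the spindle bare. Carry it to the tray centre.

Emit:
play_rows:
  targets:
    - {"ax": 0, "ay": 0, "az": 0, "tx": -0.025, "ty": 0.002, "tz": 0, "claw": 0.015}
    - {"ax": 0, "ay": 0, "az": 0, "tx": -0.065, "ty": 0.005, "tz": 0, "claw": 0.015}
    - {"ax": 0, "ay": 0, "az": 0, "tx": -0.11, "ty": 0.009, "tz": 0, "claw": 0.015}
    - {"ax": 0, "ay": 0, "az": 0, "tx": -0.155, "ty": 0.012, "tz": 0, "claw": 0.015}
    - {"ax": 0, "ay": 0, "az": 0, "tx": -0.2, "ty": 0.016, "tz": 0, "claw": 0.015}

```text
clock: 30.2
tool_pos: [525.3, 82.8, 212.7]
orientation: [-2.297, -2.142, 0.002]
ft_force: [0.6, -0.6, -1.7]
finger_gap: 26.1
```

Emit:
play_rows:
  targets:
    - {"ax": 0, "ay": 0, "az": 0, "tx": -0.045, "ty": 0.003, "tz": 0, "claw": 0.015}
    - {"ax": 0, "ay": 0, "az": 0, "tx": -0.09, "ty": 0.007, "tz": 0, "claw": 0.015}
    - {"ax": 0, "ay": 0, "az": 0, "tx": -0.135, "ty": 0.01, "tz": 0, "claw": 0.015}
    - {"ax": 0, "ay": 0, "az": 0, "tx": -0.18, "ty": 0.014, "tz": 0, "claw": 0.015}
    - {"ax": 0, "ay": 0, "az": 0, "tx": -0.225, "ty": 0.017, "tz": 0, "claw": 0.015}

```text
clock: 30.7
tool_pos: [526.6, -142.8, 212.8]
orientation: [-2.297, -2.142, 0.001]
ft_force: [1.0, -0.5, -2.3]
finger_gap: 26.0
```

Emit:
play_rows:
  targets:
    - {"ax": 0, "ay": 0, "az": 0, "tx": -0.04, "ty": 0.003, "tz": 0, "claw": 0.015}
    - {"ax": 0, "ay": 0, "az": 0, "tx": -0.08, "ty": 0.006, "tz": 0, "claw": 0.015}
    - {"ax": 0, "ay": 0, "az": 0, "tx": -0.11, "ty": 0.008, "tz": 0, "claw": 0.015}
    - {"ax": 0, "ay": 0, "az": 0, "tx": -0.13, "ty": 0.01, "tz": 0.01, "claw": 0.015}
    - {"ax": 0, "ay": 0, "az": 0, "tx": -0.132, "ty": 0.01, "tz": 0.03, "claw": 0.015}

```text
clock: 31.2
tool_pos: [528.0, -276.7, 182.8]
orientation: [2.301, 2.136, -0.0]
ft_force: [-0.3, 0.1, -1.8]
finger_gap: 25.9
```

```bash
python3 go.py 528.5,-273.7,80,86
```

```text
t31.2 [ 528.  -276.7  182.8] yaw85.8 zt [ 0.001 -0.002 -1.   ] gap25.9 F [-0.3  0.1 -1.8] j [ 0.72  0.53 -0.49  1.71  0.3   0.97  0.04]
528.5,-273.7,80,86 t [0.0032 0.0002 0.1028] a [ 0.07  0.09 -0.25]
```

Emit:
play_rows:
  targets:
    - {"ax": 0, "ay": 0, "az": 0, "tx": 0, "ty": 0, "tz": 0.02, "claw": 0.015}
    - {"ax": 0, "ay": 0, "az": 0, "tx": 0, "ty": 0, "tz": 0.05, "claw": 0.015}
    - {"ax": 0, "ay": 0, "az": 0, "tx": 0, "ty": 0, "tz": 0.085, "claw": 0.015}
    - {"ax": 0, "ay": 0, "az": 0, "tx": 0, "ty": 0, "tz": 0.11, "claw": 0.015}
    - {"ax": 0, "ay": 0, "az": 0, "tx": 0, "ty": 0, "tz": 0.12, "claw": 0.015}

```text
clock: 31.7
tool_pos: [526.3, -271.7, 60.0]
orientation: [-2.293, -2.14, 0.002]
ft_force: [0.1, 0.6, -2.1]
finger_gap: 26.1
```

Emit:
play_rows:
  targets:
    - {"ax": 0, "ay": 0, "az": 0, "tx": 0, "ty": 0, "tz": 0.005, "claw": 0.015}
    - {"ax": 0, "ay": 0, "az": 0, "tx": 0, "ty": 0, "tz": 0.005, "claw": 0.015}

```text
clock: 31.9
tool_pos: [528.3, -273.0, 58.3]
orientation: [-2.297, -2.143, -0.0]
ft_force: [0.4, 0.2, -2.2]
finger_gap: 26.1
```

```bash
python3 go.py 528.5,-273.7,34,86;python3 -c "
from h import *
grab('12')
cv2.imwrite('pics/c12.png',cv2.resize(cv2.imread('pics/side12.png')[130:280,350:550],(800,600)))"
```

```text
t31.9 [ 528.3 -273.    58.3] yaw86.0 zt [-0.  0. -1.] gap26.1 F [ 0.4  0.2 -2.2] j [ 0.66  0.68 -0.42  1.83  0.4   0.71 -0.05]
528.5,-273.7,34,86 t [-0.0007  0.0003  0.0243] a [-0.   -0.02  0.01]
```

View pics/c12.png

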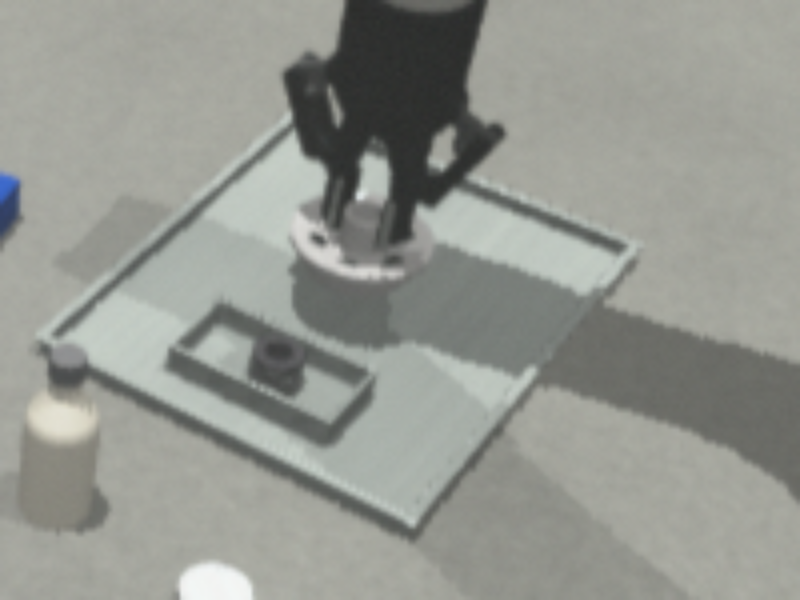

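The rotor is level above the tray's middle. Lower to contact (expected at TCP about 32).

Emit:
play_rows:
  targets:
    - {"ax": 0, "ay": 0, "az": 0, "tx": -0.0005, "ty": 0, "tz": 0.008, "claw": 0.015}
    - {"ax": 0, "ay": 0, "az": 0, "tx": -0.0005, "ty": 0, "tz": 0.016, "claw": 0.015}
    - {"ax": 0, "ay": 0, "az": 0, "tx": -0.0005, "ty": 0, "tz": 0.022, "claw": 0.015}
    - {"ax": 0, "ay": 0, "az": 0, "tx": -0.0005, "ty": 0, "tz": 0.024, "claw": 0.015}
    - {"ax": 0, "ay": 0, "az": 0, "tx": -0.0005, "ty": 0, "tz": 0.024, "claw": 0.015}

```text
clock: 32.5
tool_pos: [527.8, -273.7, 33.9]
orientation: [-2.297, -2.142, 0.0]
ft_force: [-0.4, 0.1, -2.8]
finger_gap: 25.9
```

Emit:
play_rows:
  targets:
    - {"ax": 0, "ay": 0, "az": 0, "tx": 0, "ty": 0, "tz": 0.001, "claw": 0.015}
    - {"ax": 0, "ay": 0, "az": 0, "tx": 0, "ty": 0, "tz": 0.001, "claw": 0.015}

```text
clock: 32.7
tool_pos: [528.1, -273.9, 33.4]
orientation: [2.298, 2.142, 0.0]
ft_force: [0.4, -0.1, -2.5]
finger_gap: 26.3
```

```bash
python3 go.py
```

```text
t32.7 [ 528.1 -273.9   33.4] yaw86.0 zt [ 0. -0. -1.] gap26.3 F [ 0.4 -0.1 -2.5] j [ 0.65  0.71 -0.4   1.85  0.43  0.66 -0.07]
```

Emit:
play_rows:
  targets:
    - {"ax": 0, "ay": 0, "az": 0, "tx": 0, "ty": 0, "tz": 0.001, "claw": 0.015}
    - {"ax": 0, "ay": 0, "az": 0, "tx": 0, "ty": 0, "tz": 0.0015, "claw": 0.015}
    - {"ax": 0, "ay": 0, "az": 0, "tx": 0, "ty": 0, "tz": 0.0015, "claw": 0.015}

```text
clock: 33.0
tool_pos: [528.1, -274.0, 32.1]
orientation: [2.298, 2.142, 0.0]
ft_force: [0.1, 0.8, -0.3]
finger_gap: 26.0
```

```bash
python3 go.py
```

```text
t33.0 [ 528.1 -274.    32.1] yaw86.0 zt [ 0. -0. -1.] gap26.0 F [ 0.1  0.8 -0.3] j [ 0.65  0.72 -0.4   1.85  0.43  0.66 -0.07]
```

Emit:
play_rows:
  targets:
    - {"ax": 0, "ay": 0, "az": 0, "tx": 0, "ty": 0, "tz": 0.0004, "claw": 0.015}
    - {"ax": 0, "ay": 0, "az": 0, "tx": 0, "ty": 0, "tz": 0.0004, "claw": 0.029}
    - {"ax": 0, "ay": 0, "az": 0, "tx": 0, "ty": 0, "tz": 0.0004, "claw": 0.033}
    - {"ax": 0, "ay": 0, "az": 0, "tx": 0, "ty": 0, "tz": 0.0, "claw": 0.04}
    - {"ax": 0, "ay": 0, "az": 0, "tx": 0, "ty": 0, "tz": 0.0, "claw": 0.04}

```text
clock: 33.5
tool_pos: [528.0, -273.9, 31.9]
orientation: [2.298, 2.142, 0.0]
ft_force: [0.0, 0.0, 0.5]
finger_gap: 40.2
```

Emit:
play_rows:
  targets:
    - {"ax": 0, "ay": 0, "az": 0, "tx": 0, "ty": 0, "tz": -0.01, "claw": 0.04}
    - {"ax": 0, "ay": 0, "az": 0, "tx": 0, "ty": 0, "tz": -0.04, "claw": 0.04}
    - {"ax": 0, "ay": 0, "az": 0, "tx": 0, "ty": 0, "tz": -0.085, "claw": 0.045}
    - {"ax": 0, "ay": 0, "az": 0, "tx": 0, "ty": 0, "tz": -0.13, "claw": 0.06}
    - {"ax": 0, "ay": 0, "az": 0, "tx": 0, "ty": 0, "tz": -0.17, "claw": 0.06}

```text
clock: 34.0
tool_pos: [528.1, -273.7, 204.9]
orientation: [2.297, 2.142, 0.001]
ft_force: [0.9, -0.4, -0.4]
finger_gap: 60.0
```

```bash
python3 go.py 589.3,-11.7,203,86
```

```text
t34.0 [ 528.1 -273.7  204.9] yaw86.0 zt [ 0.001 -0.    -1.   ] gap60.0 F [ 0.9 -0.4 -0.4] j [ 0.72  0.51 -0.5   1.68  0.28  1.02  0.06]
589.3,-11.7,203,86 t [0.2656 0.0428 0.0019] a [ 0.07  0.01 -0.01]
```

Emit:
play_rows:
  targets:
    - {"ax": 0, "ay": 0, "az": 0, "tx": 0.04, "ty": 0.0065, "tz": 0, "claw": 0.068}
    - {"ax": 0, "ay": 0, "az": 0, "tx": 0.085, "ty": 0.0135, "tz": 0, "claw": 0.068}
    - {"ax": 0, "ay": 0, "az": 0, "tx": 0.13, "ty": 0.021, "tz": 0, "claw": 0.068}
    - {"ax": 0, "ay": 0, "az": 0, "tx": 0.175, "ty": 0.028, "tz": 0, "claw": 0.068}
    - {"ax": 0, "ay": 0, "az": 0, "tx": 0.215, "ty": 0.035, "tz": 0, "claw": 0.068}

```text
clock: 34.5
tool_pos: [578.2, -59.4, 202.9]
orientation: [2.297, 2.143, 0.001]
ft_force: [0.4, -0.5, 0.2]
finger_gap: 68.2
```

Emit:
play_rows:
  targets:
    - {"ax": 0, "ay": 0, "az": 0, "tx": 0.03, "ty": 0.005, "tz": 0, "claw": 0.068}
    - {"ax": 0, "ay": 0, "az": 0, "tx": 0.051, "ty": 0.008, "tz": 0, "claw": 0.068}
    - {"ax": 0, "ay": 0, "az": 0, "tx": 0.051, "ty": 0.008, "tz": 0, "claw": 0.068}
    - {"ax": 0, "ay": 0, "az": 0, "tx": 0.051, "ty": 0.008, "tz": 0, "claw": 0.068}

```text
clock: 34.9
tool_pos: [589.5, -11.5, 202.4]
orientation: [2.297, 2.143, -0.0]
ft_force: [-0.3, -0.7, 0.3]
finger_gap: 68.0
```

```bash
python3 go.py 589.3,-11.7,120,86;python3 -c "
from h import *
grab('13')
cv2.imwrite('pics/c13.png',cv2.resize(cv2.imread('pics/side13.png')[120:300,300:540],(800,600)))"
```

```text
t34.9 [589.5 -11.5 202.4] yaw86.0 zt [ 0. -0. -1.] gap68.0 F [-0.3 -0.7  0.3] j [ 0.28  0.51 -0.52  1.7   0.29  1.01 -0.41]
589.3,-11.7,120,86 t [-0.0002 -0.0002  0.0824] a [0.01 0.02 0.03]
```

View pics/c13.png

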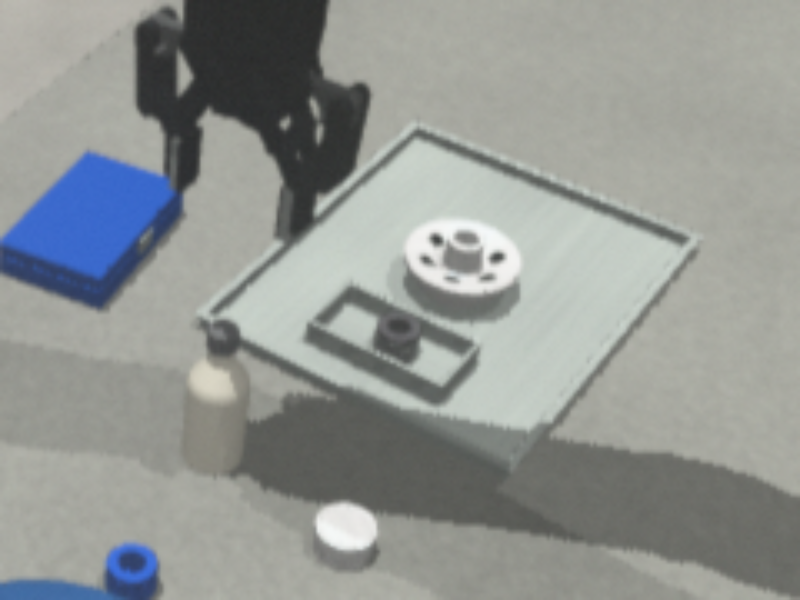

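The rotor stands level on the tray centre and the bottle is below the open gripper. Descend around the bottle; the cap must stay below the gripper body, so TCP no lower than about 48.

Emit:
play_rows:
  targets:
    - {"ax": 0, "ay": 0, "az": 0, "tx": 0, "ty": 0, "tz": 0.03, "claw": 0.068}
    - {"ax": 0, "ay": 0, "az": 0, "tx": 0, "ty": 0, "tz": 0.07, "claw": 0.068}
    - {"ax": 0, "ay": 0, "az": 0, "tx": 0, "ty": 0, "tz": 0.11, "claw": 0.068}
    - {"ax": 0, "ay": 0, "az": 0, "tx": 0, "ty": 0, "tz": 0.135, "claw": 0.068}
    - {"ax": 0, "ay": 0, "az": 0, "tx": 0, "ty": 0, "tz": 0.145, "claw": 0.068}

```text
clock: 35.5
tool_pos: [588.0, -13.3, 54.5]
orientation: [-2.298, -2.138, 0.005]
ft_force: [-0.7, -0.3, 0.4]
finger_gap: 67.7
```

Emit:
play_rows:
  targets:
    - {"ax": 0, "ay": 0, "az": 0, "tx": 0, "ty": 0, "tz": 0.004, "claw": 0.06}
    - {"ax": 0, "ay": 0, "az": 0, "tx": 0, "ty": 0, "tz": 0.007, "claw": 0.055}
    - {"ax": 0, "ay": 0, "az": 0, "tx": 0, "ty": 0, "tz": 0.007, "claw": 0.05}

```text
clock: 35.8
tool_pos: [590.3, -11.8, 50.8]
orientation: [2.298, 2.141, 0.002]
ft_force: [0.1, -0.5, 0.4]
finger_gap: 49.8
```

```bash
python3 go.py 589.3,-11.7,48,86
```

```text
t35.8 [590.3 -11.8  50.8] yaw85.9 zt [ 0.002 -0.    -1.   ] gap49.8 F [ 0.1 -0.5  0.4] j [ 0.21  0.69 -0.43  1.85  0.43  0.69 -0.54]
589.3,-11.7,48,86 t [ 0.     -0.001   0.0028] a [ 0.09 -0.   -0.05]
```

Emit:
play_rows:
  targets:
    - {"ax": 0, "ay": 0, "az": 0, "tx": 0, "ty": -0.001, "tz": 0.0025, "claw": 0.045}
    - {"ax": 0, "ay": 0, "az": 0, "tx": 0, "ty": -0.001, "tz": 0.0025, "claw": 0.042}
    - {"ax": 0, "ay": 0, "az": 0, "tx": 0, "ty": -0.001, "tz": 0.0025, "claw": 0.036}
    - {"ax": 0, "ay": 0, "az": 0, "tx": 0, "ty": -0.001, "tz": 0.0025, "claw": 0.03}
    - {"ax": 0, "ay": 0, "az": 0, "tx": 0, "ty": -0.001, "tz": 0.0025, "claw": 0.03}
  force: 45

```text
clock: 36.3
tool_pos: [589.2, -11.4, 48.4]
orientation: [2.297, 2.141, 0.002]
ft_force: [-0.7, 0.5, 5.8]
finger_gap: 40.6
```

```bash
python3 go.py;python3 -c "
from h import *
grab('14')
cv2.imwrite('pics/c14.png',cv2.resize(cv2.imread('pics/side14.png')[170:290,290:450],(800,600)))"
```

```text
t36.3 [589.2 -11.4  48.4] yaw86.0 zt [ 0.002 -0.    -1.   ] gap40.6 F [-0.7  0.5  5.8] j [ 0.21  0.69 -0.43  1.85  0.43  0.69 -0.54]
```

View pics/c14.png

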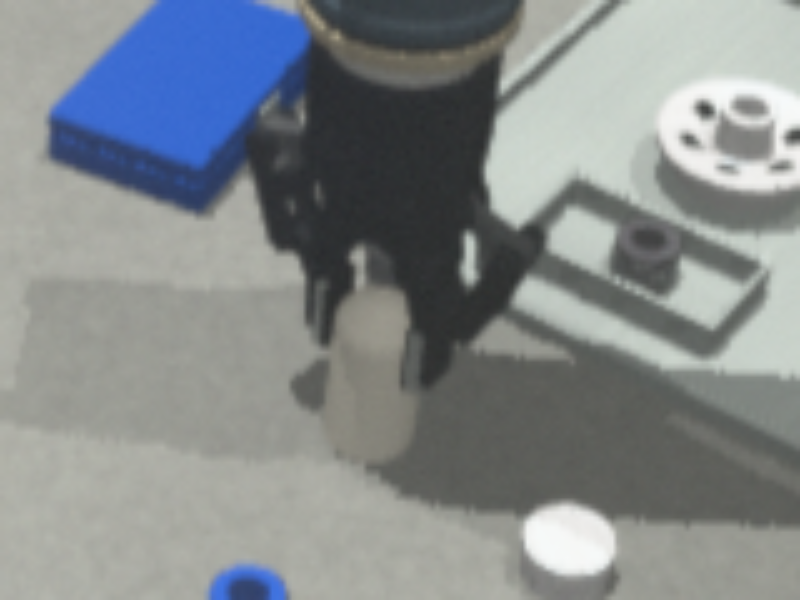

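The bottle is gripped upright at (370,370). Lift and carry it.

Emit:
play_rows:
  targets:
    - {"ax": 0, "ay": 0, "az": 0, "tx": 0, "ty": 0, "tz": -0.01, "claw": 0.03}
    - {"ax": 0, "ay": 0, "az": 0, "tx": 0, "ty": 0, "tz": -0.035, "claw": 0.03}
    - {"ax": 0, "ay": 0, "az": 0, "tx": 0, "ty": 0, "tz": -0.07, "claw": 0.03}
    - {"ax": 0, "ay": 0, "az": 0, "tx": 0, "ty": 0, "tz": -0.105, "claw": 0.03}
    - {"ax": 0, "ay": 0, "az": 0, "tx": 0, "ty": 0, "tz": -0.12, "claw": 0.03}

```text
clock: 36.9
tool_pos: [589.6, -11.1, 171.3]
orientation: [2.296, 2.141, 0.005]
ft_force: [-0.2, -0.2, -0.9]
finger_gap: 39.9
```

Emit:
play_rows:
  targets:
    - {"ax": 0, "ay": 0, "az": 0, "tx": 0, "ty": 0, "tz": 0, "claw": 0.03}

```text
clock: 37.0
tool_pos: [589.8, -11.3, 170.4]
orientation: [2.296, 2.14, 0.005]
ft_force: [0.5, -0.3, -1.5]
finger_gap: 40.5
```

```bash
python3 go.py 521.5,-373.8,170,86
```

```text
t37.0 [589.8 -11.3 170.4] yaw86.0 zt [ 0.005  0.    -1.   ] gap40.5 F [ 0.5 -0.3 -1.5] j [ 0.27  0.54 -0.51  1.74  0.32  0.94 -0.44]
521.5,-373.8,170,86 t [-3.664e-01 -4.260e-02  1.000e-04] a [ 0.26 -0.02 -0.03]
```

Emit:
play_rows:
  targets:
    - {"ax": 0, "ay": 0, "az": 0, "tx": -0.02, "ty": -0.002, "tz": 0, "claw": 0.03}
    - {"ax": 0, "ay": 0, "az": 0, "tx": -0.055, "ty": -0.006, "tz": 0, "claw": 0.03}
    - {"ax": 0, "ay": 0, "az": 0, "tx": -0.1, "ty": -0.012, "tz": 0, "claw": 0.03}
    - {"ax": 0, "ay": 0, "az": 0, "tx": -0.145, "ty": -0.017, "tz": 0, "claw": 0.03}
    - {"ax": 0, "ay": 0, "az": 0, "tx": -0.19, "ty": -0.022, "tz": 0, "claw": 0.03}

```text
clock: 37.5
tool_pos: [552.0, -200.9, 166.5]
orientation: [-2.296, -2.142, 0.001]
ft_force: [0.6, -0.5, -0.3]
finger_gap: 40.4
```

Emit:
play_rows:
  targets:
    - {"ax": 0, "ay": 0, "az": 0, "tx": -0.045, "ty": -0.005, "tz": 0, "claw": 0.03}
    - {"ax": 0, "ay": 0, "az": 0, "tx": -0.09, "ty": -0.01, "tz": 0, "claw": 0.03}
    - {"ax": 0, "ay": 0, "az": 0, "tx": -0.13, "ty": -0.015, "tz": 0, "claw": 0.03}
    - {"ax": 0, "ay": 0, "az": 0, "tx": -0.16, "ty": -0.019, "tz": 0, "claw": 0.03}
    - {"ax": 0, "ay": 0, "az": 0, "tx": -0.176, "ty": -0.02, "tz": 0, "claw": 0.03}

```text
clock: 38.0
tool_pos: [518.7, -376.9, 166.0]
orientation: [-2.301, -2.137, 0.003]
ft_force: [0.3, 0.5, -1.3]
finger_gap: 40.7
```

Emit:
play_rows:
  targets:
    - {"ax": 0, "ay": 0, "az": 0, "tx": 0, "ty": 0, "tz": 0.01, "claw": 0.03}
    - {"ax": 0, "ay": 0, "az": 0, "tx": 0, "ty": 0, "tz": 0.03, "claw": 0.03}
    - {"ax": 0, "ay": 0, "az": 0, "tx": 0, "ty": 0, "tz": 0.06, "claw": 0.03}
    - {"ax": 0, "ay": 0, "az": 0, "tx": 0, "ty": 0, "tz": 0.08, "claw": 0.03}
    - {"ax": 0, "ay": 0, "az": 0, "tx": 0, "ty": 0, "tz": 0.08, "claw": 0.03}

```text
clock: 38.5
tool_pos: [519.9, -370.0, 83.9]
orientation: [-2.29, -2.141, 0.001]
ft_force: [-0.5, 0.4, -1.4]
finger_gap: 40.3
```

```bash
python3 go.py 521.5,-373.8,53,86;python3 -c "
from h import *
grab('15')
cv2.imwrite('pics/c15.png',cv2.resize(cv2.imread('pics/side15.png')[100:280,340:580],(800,600)))"
```

```text
t38.5 [ 519.9 -370.    83.9] yaw86.2 zt [-0.005  0.004 -1.   ] gap40.3 F [-0.5  0.4 -1.4] j [ 0.82  0.7  -0.46  1.69  0.39  0.85  0.13]
521.5,-373.8,53,86 t [-0.0038  0.002   0.0309] a [-0.29 -0.24  0.15]
```

View pics/c15.png

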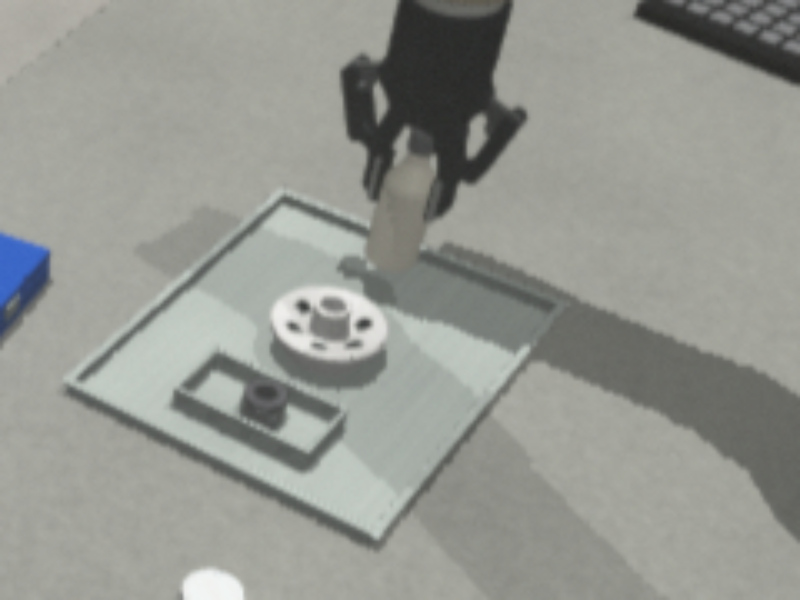

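The bottle leans in the picture, which may be only perspective, so I'll check against a projected vertical.

```bash
python3 go.py 521.5,-373.8,53,86
python3 - <<'E'
from h import *
p,d,K,E=load("side15")
k=800/240
b=83.9-48.4
for z in(b,b+33,b+66,b+108): u,v=pix(K,E,[521,-372.5,z]);print(z,((u+.5-340)*k).round(),((v+.5-100)*k).round())
cv2.imwrite("pics/c15b.png",cv2.resize(p[135:190,435:485,::-1],(545,600),interpolation=0))
C=cloud(d,K,E);m=(np.linalg.norm(C[...,:2]-[521,-372],axis=-1)<60)&(C[...,2]>25)&(C[...,2]<90)&(p.min(-1)>100)&(d>0)
q=C[m]
for a in range(25,90,8):
    j=q[(q[:,2]>=a)&(q[:,2]<a+8)]
    if len(j)>4: print(a,len(j),np.median(j,0).round(1),j.min(0).round(),j.max(0).round())
E
```

```text
t38.6 [ 521.7 -371.7   87.3] yaw86.1 zt [-0.     0.001 -1.   ] gap40.1 F [-0.4  0.3 -0.4] j [ 0.82  0.7  -0.46  1.68  0.39  0.85  0.13]
521.5,-373.8,53,86 t [-0.0022 -0.      0.0343] a [-0.03 -0.08  0.1 ]
35.50000000000001 389.0 257.0
68.5 398.0 222.0
101.5 407.0 186.0
143.5 420.0 138.0
25 8 [ 524.1 -314.    31.5] [ 515. -317.   30.] [ 538. -312.   32.]
33 28 [ 516.  -354.4   38.4] [ 500. -372.   34.] [ 539. -313.   41.]
41 38 [ 514.4 -354.7   44.8] [ 498. -368.   41.] [ 535. -347.   48.]
49 47 [ 514.2 -353.9   53.6] [ 499. -369.   49.] [ 537. -347.   57.]
57 43 [ 517.7 -355.5   61.4] [ 498. -369.   58.] [ 537. -349.   65.]
65 40 [ 512.5 -355.4   68.9] [ 498. -372.   65.] [ 537. -348.   73.]
73 45 [ 516.9 -354.4   76.7] [ 499. -368.   73.] [ 538. -348.   81.]
81 46 [ 515.9 -356.4   85. ] [ 492. -367.   81.] [ 546. -350.   89.]
89 8 [ 521.1 -354.3   89.5] [ 504. -359.   89.] [ 530. -349.   90.]
```

View pics/c15b.png

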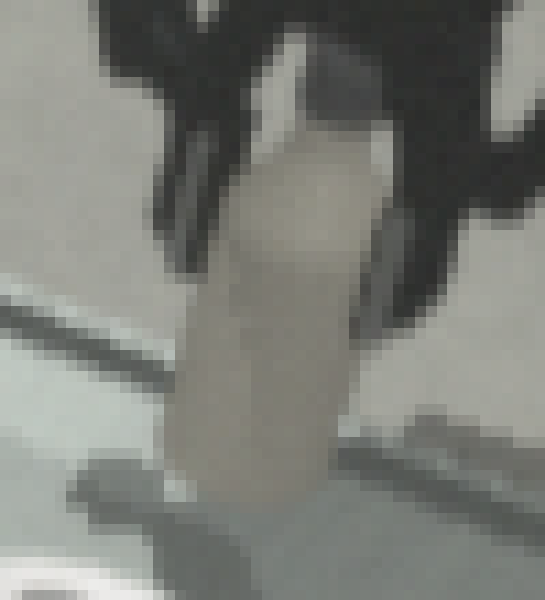

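The lean is only perspective: the bottle's x and y ranges stay the same over its height. Lower it.

Emit:
play_rows:
  targets:
    - {"ax": 0, "ay": 0, "az": 0, "tx": -0.001, "ty": 0, "tz": 0.01, "claw": 0.03}
    - {"ax": 0, "ay": 0, "az": 0, "tx": -0.0015, "ty": 0, "tz": 0.021, "claw": 0.03}
    - {"ax": 0, "ay": 0, "az": 0, "tx": -0.0015, "ty": 0, "tz": 0.029, "claw": 0.03}
    - {"ax": 0, "ay": 0, "az": 0, "tx": -0.0015, "ty": 0, "tz": 0.032, "claw": 0.03}
    - {"ax": 0, "ay": 0, "az": 0, "tx": -0.0015, "ty": 0, "tz": 0.032, "claw": 0.03}

```text
clock: 39.1
tool_pos: [520.6, -375.0, 54.8]
orientation: [-2.297, -2.141, 0.0]
ft_force: [0.6, -0.3, -1.5]
finger_gap: 40.7
```

```bash
python3 go.py 521.5,-373.8,51.5,86
```

```text
t39.1 [ 520.6 -375.    54.8] yaw86.0 zt [-0.001  0.001 -1.   ] gap40.7 F [ 0.6 -0.3 -1.5] j [ 0.81  0.74 -0.44  1.7   0.41  0.79  0.11]
521.5,-373.8,51.5,86 t [0.0012 0.0008 0.0033] a [-0.05 -0.03 -0.03]
```

Emit:
play_rows:
  targets:
    - {"ax": 0, "ay": 0, "az": 0, "tx": 0, "ty": 0, "tz": 0.001, "claw": 0.03}
    - {"ax": 0, "ay": 0, "az": 0, "tx": 0, "ty": 0, "tz": 0.002, "claw": 0.03}
    - {"ax": 0, "ay": 0, "az": 0, "tx": 0, "ty": 0, "tz": 0.0025, "claw": 0.03}
    - {"ax": 0, "ay": 0, "az": 0, "tx": 0, "ty": 0, "tz": 0.0025, "claw": 0.03}

```text
clock: 39.5
tool_pos: [520.9, -375.2, 53.0]
orientation: [2.298, 2.142, 0.0]
ft_force: [-0.6, 0.2, -1.5]
finger_gap: 40.2
```

```bash
python3 go.py 521.5,-373.8,51.5,86
```

```text
t39.5 [ 520.9 -375.2   53. ] yaw86.0 zt [ 0. -0. -1.] gap40.2 F [-0.6  0.2 -1.5] j [ 0.81  0.74 -0.44  1.71  0.42  0.79  0.11]
521.5,-373.8,51.5,86 t [0.0014 0.0005 0.0015] a [ 0.01  0.01 -0.03]
```

Emit:
play_rows:
  targets:
    - {"ax": 0, "ay": 0, "az": 0, "tx": 0, "ty": 0, "tz": 0.001, "claw": 0.03}
    - {"ax": 0, "ay": 0, "az": 0, "tx": 0, "ty": 0, "tz": 0.0015, "claw": 0.03}
    - {"ax": 0, "ay": 0, "az": 0, "tx": 0, "ty": 0, "tz": 0.0015, "claw": 0.03}

```text
clock: 39.8
tool_pos: [520.9, -375.2, 51.5]
orientation: [2.298, 2.142, -0.0]
ft_force: [-0.4, 0.1, -1.4]
finger_gap: 40.7
```

```bash
python3 go.py
```

```text
t39.8 [ 520.9 -375.2   51.5] yaw86.0 zt [ 0. -0. -1.] gap40.7 F [-0.4  0.1 -1.4] j [ 0.81  0.74 -0.44  1.71  0.42  0.78  0.11]
```

Emit:
play_rows:
  targets:
    - {"ax": 0, "ay": 0, "az": 0, "tx": 0, "ty": 0, "tz": 0.0007, "claw": 0.03}
    - {"ax": 0, "ay": 0, "az": 0, "tx": 0, "ty": 0, "tz": 0.0007, "claw": 0.03}

```text
clock: 40.0
tool_pos: [521.0, -375.4, 51.4]
orientation: [2.298, 2.141, -0.0]
ft_force: [-1.5, 0.8, 6.3]
finger_gap: 40.3
```

```bash
python3 go.py
```

```text
t40.0 [ 521.  -375.4   51.4] yaw86.0 zt [ 0.    -0.001 -1.   ] gap40.3 F [-1.5  0.8  6.3] j [ 0.81  0.74 -0.44  1.71  0.42  0.78  0.11]
```

Contact. Release slowly and rise.

Emit:
play_rows:
  targets:
    - {"ax": 0, "ay": 0, "az": 0, "tx": 0, "ty": 0, "tz": -0.0003, "claw": 0.042}
    - {"ax": 0, "ay": 0, "az": 0, "tx": 0, "ty": 0, "tz": -0.0003, "claw": 0.045}
    - {"ax": 0, "ay": 0, "az": 0, "tx": 0, "ty": 0, "tz": -0.0003, "claw": 0.055}
    - {"ax": 0, "ay": 0, "az": 0, "tx": 0, "ty": 0, "tz": -0.0003, "claw": 0.065}
    - {"ax": 0, "ay": 0, "az": 0, "tx": 0, "ty": 0, "tz": -0.0003, "claw": 0.07}

```text
clock: 40.5
tool_pos: [520.8, -375.1, 50.9]
orientation: [-2.298, -2.142, 0.0]
ft_force: [0.5, -0.3, -0.2]
finger_gap: 70.0
```

Emit:
play_rows:
  targets:
    - {"ax": 0, "ay": 0, "az": 0, "tx": 0, "ty": 0, "tz": -0.02, "claw": 0.07}
    - {"ax": 0, "ay": 0, "az": 0, "tx": 0, "ty": 0, "tz": -0.06, "claw": 0.07}
    - {"ax": 0, "ay": 0, "az": 0, "tx": 0, "ty": 0, "tz": -0.1, "claw": 0.07}
    - {"ax": 0, "ay": 0, "az": 0, "tx": 0, "ty": 0, "tz": -0.14, "claw": 0.07}
    - {"ax": 0, "ay": 0, "az": 0, "tx": 0, "ty": 0, "tz": -0.15, "claw": 0.07}

```text
clock: 41.0
tool_pos: [522.8, -375.8, 205.8]
orientation: [2.293, 2.138, 0.003]
ft_force: [0.4, -0.1, -0.3]
finger_gap: 69.9
```

Emit:
play_rows:
  targets:
    - {"ax": 0, "ay": 0, "az": 0, "tx": 0, "ty": 0, "tz": 0, "claw": 0.07}

```text
clock: 41.1
tool_pos: [521.7, -375.6, 202.9]
orientation: [2.296, 2.139, 0.001]
ft_force: [0.8, -0.4, -0.8]
finger_gap: 69.6
```

```bash
python3 go.py 477.3,10.3,200,-4
```

```text
t41.1 [ 521.7 -375.6  202.9] yaw86.0 zt [ 0.003 -0.002 -1.   ] gap69.6 F [ 0.8 -0.4 -0.8] j [ 0.86  0.58 -0.51  1.56  0.31  1.08  0.2 ]
477.3,10.3,200,-4 t [ 0.3818 -0.0715  0.002 ] a [ 2.200e-01 -5.000e-02  8.996e+01]
```

Emit:
play_rows:
  targets:
    - {"ax": 0, "ay": 0, "az": 8.5, "tx": 0.035, "ty": -0.0065, "tz": 0, "claw": 0.07}
    - {"ax": 0, "ay": 0, "az": 17, "tx": 0.075, "ty": -0.014, "tz": 0, "claw": 0.07}
    - {"ax": 0, "ay": 0, "az": 25.5, "tx": 0.115, "ty": -0.0215, "tz": 0, "claw": 0.07}
    - {"ax": 0, "ay": 0, "az": 34, "tx": 0.155, "ty": -0.029, "tz": 0, "claw": 0.07}
    - {"ax": 0, "ay": 0, "az": 42.5, "tx": 0.19, "ty": -0.0355, "tz": 0, "claw": 0.07}

```text
clock: 41.6
tool_pos: [497.4, -181.0, 199.2]
orientation: [-2.92, -1.154, 0.003]
ft_force: [1.2, -0.1, 0.7]
finger_gap: 70.1
```

Emit:
play_rows:
  targets:
    - {"ax": 0, "ay": 0, "az": 0, "tx": 0, "ty": 0, "tz": 0, "claw": 0.07}
    - {"ax": 0, "ay": 0, "az": 0, "tx": 0, "ty": 0, "tz": 0, "claw": 0.07}

```text
clock: 41.8
tool_pos: [498.2, -182.4, 199.8]
orientation: [-2.915, -1.168, 0.003]
ft_force: [-0.1, -0.6, -0.5]
finger_gap: 69.8
```

```bash
python3 go.py 477.3,10.3,200,-4;python3 -c "
from h import *
grab('16')
cv2.imwrite('pics/c16.png',cv2.resize(cv2.imread('pics/side16.png')[100:280,340:580],(800,600)))"
```

```text
t41.8 [ 498.2 -182.4  199.8] yaw43.7 zt [-0.002  0.    -1.   ] gap69.8 F [-0.1 -0.6 -0.5] j [ 0.51  0.41 -0.35  1.85  0.17  0.91 -0.73]
477.3,10.3,200,-4 t [ 1.179e-01 -1.538e-01 -1.000e-04] a [-0.05  0.11 47.67]
```

View pics/c16.png

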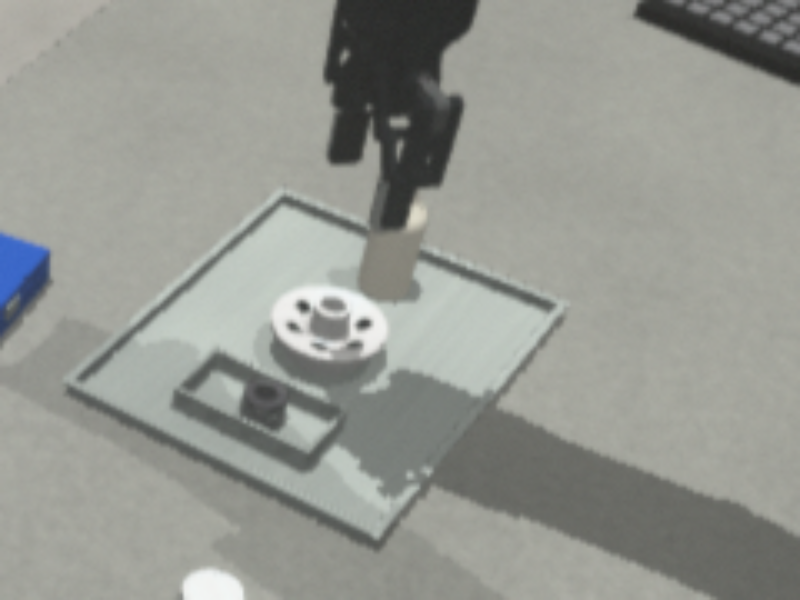

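The bottle stands upright on the tray (crop (390,255)). On to the tin.

Emit:
play_rows:
  targets:
    - {"ax": 0, "ay": 0, "az": 8.5, "tx": 0.023, "ty": -0.03, "tz": 0, "claw": 0.07}
    - {"ax": 0, "ay": 0, "az": 17, "tx": 0.05, "ty": -0.065, "tz": 0, "claw": 0.07}
    - {"ax": 0, "ay": 0, "az": 25.5, "tx": 0.077, "ty": -0.1, "tz": 0, "claw": 0.07}
    - {"ax": 0, "ay": 0, "az": 34, "tx": 0.1, "ty": -0.13, "tz": 0, "claw": 0.07}
    - {"ax": 0, "ay": 0, "az": 42.5, "tx": 0.118, "ty": -0.154, "tz": 0, "claw": 0.07}

```text
clock: 42.4
tool_pos: [478.4, 10.8, 200.5]
orientation: [-3.141, -0.018, 0.001]
ft_force: [0.7, -0.3, 0.6]
finger_gap: 70.0
```

Emit:
play_rows:
  targets:
    - {"ax": 0, "ay": 0, "az": 5, "tx": 0, "ty": 0, "tz": 0.02, "claw": 0.07}
    - {"ax": 0, "ay": 0, "az": 5, "tx": 0, "ty": 0, "tz": 0.06, "claw": 0.07}
    - {"ax": 0, "ay": 0, "az": 5, "tx": 0, "ty": 0, "tz": 0.1, "claw": 0.07}
    - {"ax": 0, "ay": 0, "az": 5, "tx": 0, "ty": 0, "tz": 0.13, "claw": 0.07}
    - {"ax": 0, "ay": 0, "az": 5, "tx": 0, "ty": 0, "tz": 0.13, "claw": 0.07}

```text
clock: 42.9
tool_pos: [476.4, 8.4, 67.5]
orientation: [3.139, -0.111, -0.011]
ft_force: [-0.7, -0.6, 0.6]
finger_gap: 70.5
```

Emit:
play_rows:
  targets:
    - {"ax": 0, "ay": 0, "az": 0, "tx": 0, "ty": 0, "tz": 0, "claw": 0.07}
    - {"ax": 0, "ay": 0, "az": 0, "tx": 0, "ty": 0, "tz": 0, "claw": 0.07}

```text
clock: 43.1
tool_pos: [479.5, 9.3, 72.2]
orientation: [-3.139, 0.112, -0.003]
ft_force: [0.1, -0.5, -0.5]
finger_gap: 70.0
```

```bash
python3 go.py 477.3,10.3,4,-4;python3 -c "
from h import *
grab('17')
cv2.imwrite('pics/c17.png',cv2.resize(cv2.imread('pics/side17.png')[190:340,320:520],(800,600)))"
```

```text
t43.1 [479.5   9.3  72.2] yaw-4.1 zt [ 0.002  0.    -1.   ] gap70.0 F [ 0.1 -0.5 -0.5] j [-0.01  0.52 -0.16  2.12  0.16  0.51 -1.93]
477.3,10.3,4,-4 t [-0.0024 -0.0008  0.0682] a [-0.01 -0.11 -0.07]
```

View pics/c17.png

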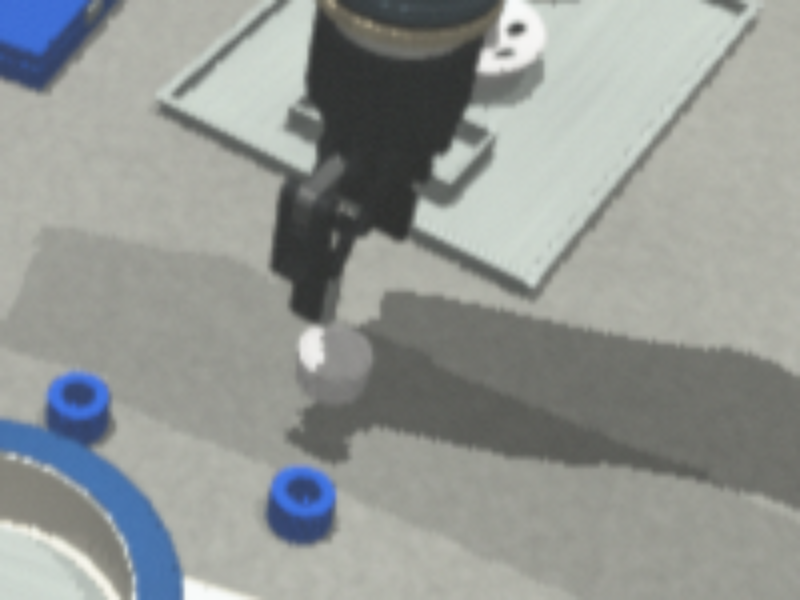

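The tin is under the gripper (crop (335,360)) and the blue rings are clear of the fingers.

Emit:
play_rows:
  targets:
    - {"ax": 0, "ay": 0, "az": 0, "tx": -0.0024, "ty": -0.001, "tz": 0.015, "claw": 0.062}
    - {"ax": 0, "ay": 0, "az": 0, "tx": -0.0024, "ty": -0.001, "tz": 0.038, "claw": 0.06}
    - {"ax": 0, "ay": 0, "az": 0, "tx": -0.0024, "ty": -0.001, "tz": 0.056, "claw": 0.06}
    - {"ax": 0, "ay": 0, "az": 0, "tx": -0.0024, "ty": -0.001, "tz": 0.065, "claw": 0.06}
    - {"ax": 0, "ay": 0, "az": 0, "tx": -0.0024, "ty": -0.001, "tz": 0.066, "claw": 0.055}

```text
clock: 43.7
tool_pos: [476.2, 11.0, 4.9]
orientation: [3.14, -0.11, -0.0]
ft_force: [0.6, -0.8, -0.2]
finger_gap: 55.1
```

```bash
python3 go.py 477.3,10.3,5,-4
```

```text
t43.7 [476.2  11.    4.9] yaw-4.0 zt [-0. -0. -1.] gap55.1 F [ 0.6 -0.8 -0.2] j [-0.05  0.64 -0.11  2.18  0.2   0.33 -1.97]
477.3,10.3,5,-4 t [ 0.0011  0.0006 -0.0001] a [ 0.01  0.02 -0.02]
```

Emit:
play_rows:
  targets:
    - {"ax": 0, "ay": 0, "az": 0, "tx": 0.0005, "ty": 0, "tz": 0, "claw": 0.046}
    - {"ax": 0, "ay": 0, "az": 0, "tx": 0.0005, "ty": 0, "tz": 0, "claw": 0.04}
    - {"ax": 0, "ay": 0, "az": 0, "tx": 0.0005, "ty": 0, "tz": 0, "claw": 0.033}
    - {"ax": 0, "ay": 0, "az": 0, "tx": 0.0005, "ty": 0, "tz": 0, "claw": 0.028}
    - {"ax": 0, "ay": 0, "az": 0, "tx": 0.0005, "ty": 0, "tz": 0, "claw": 0.028}
  force: 40

```text
clock: 44.2
tool_pos: [477.4, 10.9, 6.1]
orientation: [-3.139, 0.111, -0.003]
ft_force: [-1.0, 1.1, 6.6]
finger_gap: 38.6
```

```bash
python3 go.py
```

```text
t44.2 [477.4  10.9   6.1] yaw-4.0 zt [ 0.002  0.    -1.   ] gap38.6 F [-1.   1.1  6.6] j [-0.05  0.64 -0.11  2.18  0.2   0.33 -1.96]
```

Emit:
play_rows:
  targets:
    - {"ax": 0, "ay": 0, "az": 0, "tx": 0, "ty": 0, "tz": -0.015, "claw": 0.028}
    - {"ax": 0, "ay": 0, "az": 0, "tx": 0, "ty": 0, "tz": -0.05, "claw": 0.028}
    - {"ax": 0, "ay": 0, "az": 0, "tx": 0, "ty": 0, "tz": -0.095, "claw": 0.028}
    - {"ax": 0, "ay": 0, "az": 0, "tx": 0, "ty": 0, "tz": -0.13, "claw": 0.028}
    - {"ax": 0, "ay": 0, "az": 0, "tx": 0, "ty": 0, "tz": -0.15, "claw": 0.028}

```text
clock: 44.7
tool_pos: [477.6, 11.0, 158.6]
orientation: [-3.139, 0.111, -0.007]
ft_force: [1.1, -0.4, 0.3]
finger_gap: 38.2
```

Emit:
play_rows:
  targets:
    - {"ax": 0, "ay": 0, "az": 0, "tx": 0, "ty": 0, "tz": 0, "claw": 0.028}
    - {"ax": 0, "ay": 0, "az": 0, "tx": 0, "ty": 0, "tz": 0, "claw": 0.028}

```text
clock: 44.9
tool_pos: [476.7, 10.8, 155.4]
orientation: [-3.14, 0.111, -0.002]
ft_force: [-0.1, -0.8, -2.3]
finger_gap: 38.2
```

```bash
python3 go.py 613.3,-279.9,155,-4;python3 -c "
from h import *
grab('18')
cv2.imwrite('pics/c18.png',cv2.resize(cv2.imread('pics/side18.png')[150:300,320:520],(800,600)))"
```

```text
t44.9 [476.7  10.8 155.4] yaw-4.0 zt [ 0.001  0.    -1.   ] gap38.2 F [-0.1 -0.8 -2.3] j [ 0.03  0.38 -0.2   2.04  0.11  0.72 -1.89]
613.3,-279.9,155,-4 t [0.1567 0.2804 0.0006] a [-0.01 -0.08 -0.04]
```

View pics/c18.png

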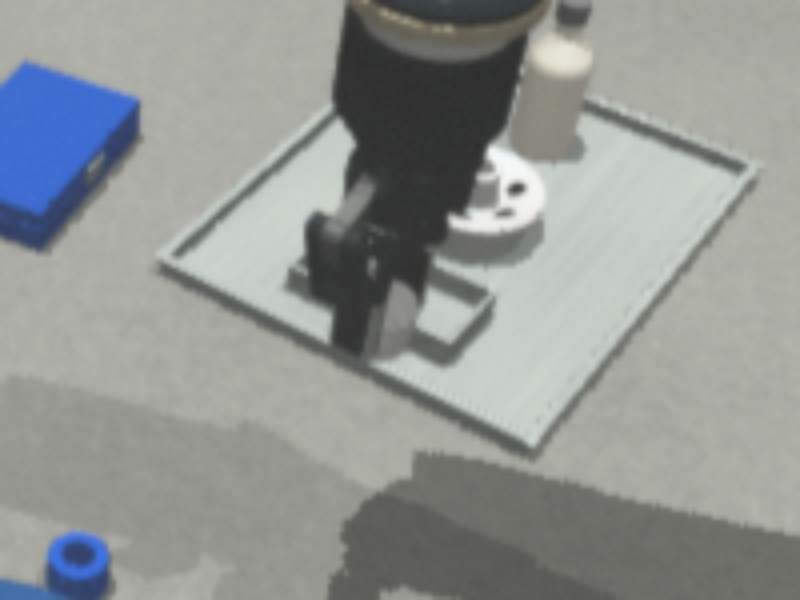

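The tin is held, at the tips' level. Carry it to behind the rotor.

Emit:
play_rows:
  targets:
    - {"ax": 0, "ay": 0, "az": 0, "tx": 0.01, "ty": 0.018, "tz": 0, "claw": 0.028}
    - {"ax": 0, "ay": 0, "az": 0, "tx": 0.028, "ty": 0.05, "tz": 0, "claw": 0.028}
    - {"ax": 0, "ay": 0, "az": 0, "tx": 0.05, "ty": 0.089, "tz": 0, "claw": 0.028}
    - {"ax": 0, "ay": 0, "az": 0, "tx": 0.072, "ty": 0.129, "tz": 0, "claw": 0.028}
    - {"ax": 0, "ay": 0, "az": 0, "tx": 0.094, "ty": 0.168, "tz": 0, "claw": 0.028}

```text
clock: 45.5
tool_pos: [558.5, -164.8, 153.4]
orientation: [-3.139, 0.11, 0.004]
ft_force: [1.4, 0.6, -1.1]
finger_gap: 38.7
```

Emit:
play_rows:
  targets:
    - {"ax": 0, "ay": 0, "az": 0, "tx": 0.02, "ty": 0.036, "tz": 0, "claw": 0.028}
    - {"ax": 0, "ay": 0, "az": 0, "tx": 0.04, "ty": 0.072, "tz": 0, "claw": 0.028}
    - {"ax": 0, "ay": 0, "az": 0, "tx": 0.055, "ty": 0.099, "tz": 0, "claw": 0.028}
    - {"ax": 0, "ay": 0, "az": 0, "tx": 0.063, "ty": 0.112, "tz": 0.01, "claw": 0.028}
    - {"ax": 0, "ay": 0, "az": 0, "tx": 0.063, "ty": 0.112, "tz": 0.03, "claw": 0.028}

```text
clock: 46.0
tool_pos: [614.1, -281.7, 123.6]
orientation: [3.139, -0.114, 0.001]
ft_force: [-0.3, 0.0, -1.1]
finger_gap: 38.1
```

Emit:
play_rows:
  targets:
    - {"ax": 0, "ay": 0, "az": 0, "tx": 0, "ty": 0, "tz": 0.025, "claw": 0.028}
    - {"ax": 0, "ay": 0, "az": 0, "tx": 0, "ty": 0, "tz": 0.05, "claw": 0.028}
    - {"ax": 0, "ay": 0, "az": 0, "tx": 0, "ty": 0, "tz": 0.065, "claw": 0.028}
    - {"ax": 0, "ay": 0, "az": 0, "tx": 0, "ty": 0, "tz": 0.065, "claw": 0.028}
    - {"ax": 0, "ay": 0, "az": 0, "tx": 0, "ty": 0, "tz": 0.065, "claw": 0.028}

```text
clock: 46.5
tool_pos: [613.7, -278.9, 59.9]
orientation: [-3.139, 0.109, 0.001]
ft_force: [0.2, -0.6, 0.4]
finger_gap: 38.5
```

```bash
python3 go.py 613.3,-279.9,10,-4;python3 -c "
from h import *
grab('19')
cv2.imwrite('pics/c19.png',cv2.resize(cv2.imread('pics/side19.png')[110:260,350:550],(800,600)))"
```

```text
t46.5 [ 613.7 -278.9   59.9] yaw-4.0 zt [-0.  0. -1.] gap38.5 F [ 0.2 -0.6  0.4] j [ 0.45  0.74 -0.15  1.61  0.14  0.79 -1.41]
613.3,-279.9,10,-4 t [-0.0003  0.0011  0.0499] a [-0.02  0.03  0.  ]
```

View pics/c19.png

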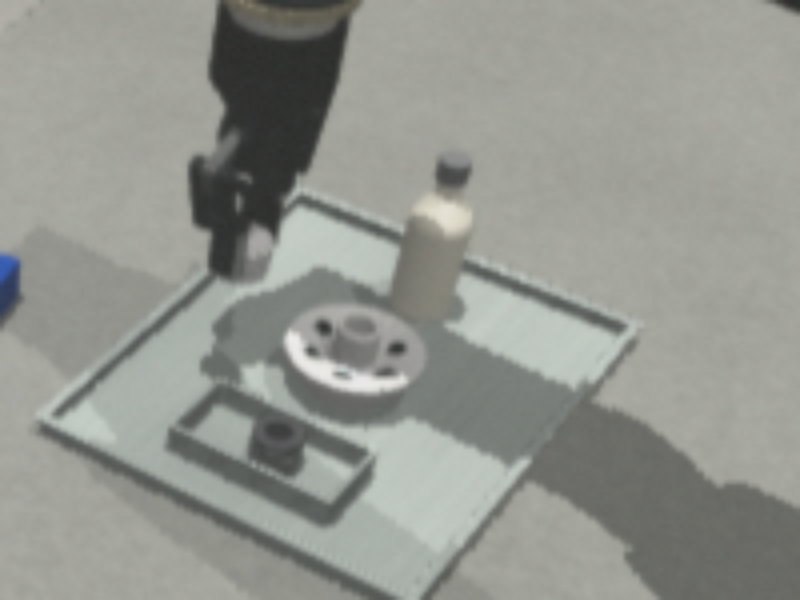

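The row is clear; the tin hangs behind the rotor. Lower (contact expected at TCP about 9).

Emit:
play_rows:
  targets:
    - {"ax": 0, "ay": 0, "az": 0, "tx": 0, "ty": 0.001, "tz": 0.013, "claw": 0.028}
    - {"ax": 0, "ay": 0, "az": 0, "tx": 0, "ty": 0.001, "tz": 0.03, "claw": 0.028}
    - {"ax": 0, "ay": 0, "az": 0, "tx": 0, "ty": 0.001, "tz": 0.042, "claw": 0.028}
    - {"ax": 0, "ay": 0, "az": 0, "tx": 0, "ty": 0.001, "tz": 0.048, "claw": 0.028}
    - {"ax": 0, "ay": 0, "az": 0, "tx": 0, "ty": 0.001, "tz": 0.048, "claw": 0.028}

```text
clock: 47.1
tool_pos: [613.0, -280.2, 11.0]
orientation: [-3.139, 0.11, 0.002]
ft_force: [-0.4, -0.8, 0.1]
finger_gap: 38.2
```

Emit:
play_rows:
  targets:
    - {"ax": 0, "ay": 0, "az": 0, "tx": 0, "ty": 0, "tz": 0.001, "claw": 0.028}
    - {"ax": 0, "ay": 0, "az": 0, "tx": 0, "ty": 0, "tz": 0.001, "claw": 0.028}

```text
clock: 47.3
tool_pos: [613.9, -280.5, 11.5]
orientation: [3.139, -0.11, 0.001]
ft_force: [1.1, 0.9, -1.0]
finger_gap: 38.3
```

```bash
python3 go.py
```

```text
t47.3 [ 613.9 -280.5   11.5] yaw-4.0 zt [ 0.001 -0.    -1.   ] gap38.3 F [ 1.1  0.9 -1. ] j [ 0.44  0.81 -0.14  1.64  0.16  0.71 -1.42]
```

Emit:
play_rows:
  targets:
    - {"ax": 0, "ay": 0, "az": 0, "tx": 0, "ty": 0, "tz": 0.001, "claw": 0.028}
    - {"ax": 0, "ay": 0, "az": 0, "tx": 0, "ty": 0, "tz": 0.0015, "claw": 0.028}
    - {"ax": 0, "ay": 0, "az": 0, "tx": 0, "ty": 0, "tz": 0.0015, "claw": 0.028}

```text
clock: 47.6
tool_pos: [613.6, -280.4, 9.6]
orientation: [3.14, -0.11, 0.0]
ft_force: [0.5, 0.5, -0.0]
finger_gap: 38.3
```

Emit:
play_rows:
  targets:
    - {"ax": 0, "ay": 0, "az": 0, "tx": 0, "ty": 0, "tz": 0.0007, "claw": 0.028}
    - {"ax": 0, "ay": 0, "az": 0, "tx": 0, "ty": 0, "tz": 0.0007, "claw": 0.028}

```text
clock: 47.8
tool_pos: [613.6, -280.4, 9.3]
orientation: [3.139, -0.11, 0.001]
ft_force: [-1.3, 0.3, 4.1]
finger_gap: 38.2
```

```bash
python3 go.py
```

```text
t47.8 [ 613.6 -280.4    9.3] yaw-4.0 zt [ 0. -0. -1.] gap38.2 F [-1.3  0.3  4.1] j [ 0.44  0.81 -0.14  1.64  0.16  0.7  -1.42]
```

Contact. Release and rise, then retreat toward the left-front for a final look.

Emit:
play_rows:
  targets:
    - {"ax": 0, "ay": 0, "az": 0, "tx": 0, "ty": 0, "tz": 0, "claw": 0.04}
    - {"ax": 0, "ay": 0, "az": 0, "tx": 0, "ty": 0, "tz": 0, "claw": 0.043}
    - {"ax": 0, "ay": 0, "az": 0, "tx": 0, "ty": 0, "tz": 0, "claw": 0.052}
    - {"ax": 0, "ay": 0, "az": 0, "tx": 0, "ty": 0, "tz": 0, "claw": 0.06}
    - {"ax": 0, "ay": 0, "az": 0, "tx": 0, "ty": 0, "tz": 0, "claw": 0.06}

```text
clock: 48.3
tool_pos: [613.5, -280.3, 8.7]
orientation: [-3.14, 0.11, 0.0]
ft_force: [0.5, -0.7, -0.6]
finger_gap: 59.8
```

Emit:
play_rows:
  targets:
    - {"ax": 0, "ay": 0, "az": 0, "tx": 0, "ty": 0, "tz": -0.02, "claw": 0.06}
    - {"ax": 0, "ay": 0, "az": 0, "tx": 0, "ty": 0, "tz": -0.06, "claw": 0.06}
    - {"ax": 0, "ay": 0, "az": 0, "tx": 0, "ty": 0, "tz": -0.1, "claw": 0.06}
    - {"ax": 0, "ay": 0, "az": 0, "tx": 0, "ty": 0, "tz": -0.15, "claw": 0.06}
    - {"ax": 0, "ay": 0, "az": 0, "tx": 0, "ty": 0, "tz": -0.2, "claw": 0.06}

```text
clock: 48.8
tool_pos: [613.1, -280.2, 210.5]
orientation: [-3.139, 0.11, 0.001]
ft_force: [0.4, -0.2, -1.3]
finger_gap: 59.9
```

Emit:
play_rows:
  targets:
    - {"ax": 0, "ay": 0, "az": 0, "tx": -0.01, "ty": -0.24, "tz": 0, "claw": 0.06}
    - {"ax": 0, "ay": 0, "az": 0, "tx": -0.01, "ty": -0.24, "tz": 0, "claw": 0.06}
    - {"ax": 0, "ay": 0, "az": 0, "tx": -0.01, "ty": -0.24, "tz": 0, "claw": 0.06}
    - {"ax": 0, "ay": 0, "az": 0, "tx": -0.01, "ty": -0.24, "tz": 0, "claw": 0.06}
    - {"ax": 0, "ay": 0, "az": 0, "tx": -0.01, "ty": -0.24, "tz": 0, "claw": 0.06}

```text
clock: 49.3
tool_pos: [620.2, -36.8, 209.0]
orientation: [-3.139, 0.107, -0.0]
ft_force: [0.2, -0.3, -0.2]
finger_gap: 60.1
```

Emit:
play_rows:
  targets:
    - {"ax": 0, "ay": 0, "az": 0, "tx": 0, "ty": 0, "tz": 0, "claw": 0.06}
    - {"ax": 0, "ay": 0, "az": 0, "tx": 0, "ty": 0, "tz": 0, "claw": 0.06}

```text
clock: 49.5
tool_pos: [620.4, -39.2, 208.8]
orientation: [3.14, -0.106, 0.0]
ft_force: [-0.3, -1.3, 0.1]
finger_gap: 60.1
```

```bash
python3 go.py
python3 - <<'E'
from h import *
grab('20')
p,d,K,E=load("top20")
cv2.imwrite("pics/c20.png",cv2.resize(p[200:350,380:580,::-1],(800,600),interpolation=2))
cv2.imwrite("pics/c20s.png",cv2.resize(load("side20")[0][110:290,320:560,::-1],(800,600),interpolation=2))
E
```

```text
t49.5 [620.4 -39.2 208.8] yaw-3.9 zt [ 0. -0. -1.] gap60.1 F [-0.3 -1.3  0.1] j [ 0.11  0.52 -0.19  1.61  0.11  1.02 -1.75]
```

View pics/c20.png

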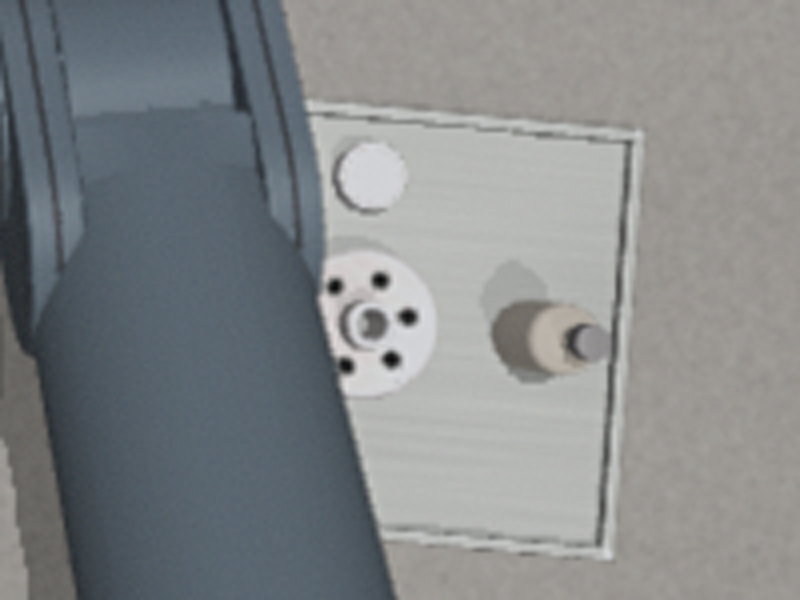

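View pics/c20s.png

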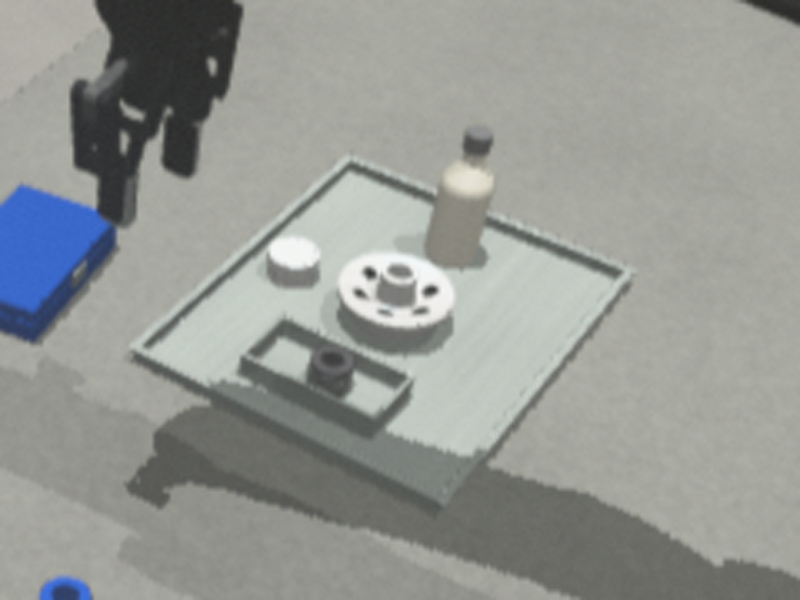

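View pics/top20.png

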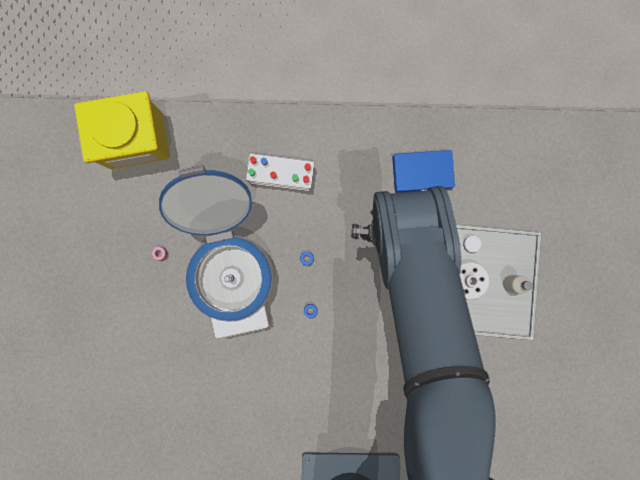

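Everything stands as wanted: dish with nut at left (side crop (330,370)), rotor at centre (395,300), bottle at right (460,205), and tin behind (293,260). The rack, slide box and look-alike rings are at their old pixels. One numeric check, then hand in.

Run:
```python
from h import *
p,d,K,E=load("top20");s,ds,Ks,Es=load("side20")
print("tin",plane(K,E,380+370/4-.5,200+176/4-.5,25),"cap",plane(K,E,380+587/4-.5,200+342/4-.5,118),"rotor hub",plane(K,E,380+370/4-.5,200+322/4-.5,49))
a,b=load("top0")[0].astype(int),p.astype(int)
for n,(u0,u1,v0,v1) in dict(rack=(240,320,145,195),box=(390,458,147,186),rings=(298,320,250,320)).items(): print(n,np.abs(a-b)[v0:v1,u0:u1].mean().round(2))
from bench import *
print(finish_job(),get_state()["clock"])
```

```text
tin [ 613.71927907 -277.7726093    25.        ] cap [ 521.18339253 -372.34933968  118.        ] rotor hub [ 528.08630492 -271.73178137   49.        ]
rack 12.32
box 9.75
rings 11.7
the job is handed in; nothing more can be done
the job is handed in; nothing more can be done
```

The job is handed in at about 49.5 s of the 144 s allowed, with everything laid out on the tray as asked; no verdict came back.

**What I did:**
1. **Dish:** I set it at the left of the tray's centre line.
2. **Nut:** I unscrewed it anticlockwise by about 360° in all, in three grips. After it came free I rested it on the stud's end once and regripped it higher, so that it would not drop into the dish. Then I set it in the dish.
3. **Rotor, bottle and tin:** The rotor went to the centre, the bottle to the right end and the tin behind the rotor. Every item was lowered until the wrist force showed contact, then released.

**Last checks:**
- The rotor measured (528, -272), the bottle (521, -372) and the tin (614, -278), each within about 3 mm of where it belonged. The dish was at (534, -174.5) when measured just after it was set down.
- In the last side picture all four stand upright, with the nut in the dish and the gripper clear.

**Check that disagreed:** a plain pixel comparison of the rack, slide box and ring areas before and after gave differences of 10–12 grey levels. I did not trace the cause. Camera noise or shadows would explain it, and by eye all three are at their first pixels; nothing I commanded came near them.

**Not checked:** the final top view was partly hidden by the arm, so the dish was last checked only in the side view.

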